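# Catch a batch of heat sinks from the feeder and close the tub

## Robot

A 6-joint arm with a two-finger parallel gripper is mounted at the origin on the work surface. World frame = base frame: x ahead of the robot, y to its left, z up, the work surface at z = 0. Lengths are in m, angles in rad, forces in N, time in s.
With the tool pointing down it reaches from about 0.25 to 0.725 m from the base axis. Payload 4 kg.
Tool frame: the origin (TCP) lies at the very end of the fingers, on their centre line; the grasp point (between the pads) lies 19 mm behind it; z points along the fingers, y is the line along which they close (so a half turn about z gives the same grasp; the last joint's range is limited). The gripper opens to 85 mm and grips with 20 to 120 N. Pads are 22 mm wide; open, the fingers measure 114 mm over their backs; the gripper's body (76 mm by 85 mm) begins 54 mm behind the grasp point. The pads swing forward as they close: fully open they stand 13 mm farther back than shut.
Start: joints at [1.251, 0.241, 0.005, 1.335, 0, 1.571], TCP at [0.157, 0.475, 0.231] pointing down, gripper open.
Joint ranges: [-2.72, 2.72], [-1.05, 1.87], [-1.09, 1.28], [-1.99, 2.15], [-1.42, 1.44], [-3.14, 3.14]. Speed limits (rad/s): [2.79, 2.79, 3.14, 3.14, 3.14, 3.14].

## Interface

Orientations are given as a unit quaternion [x, y, z, w].
In Python, from workcell import monitor, viewer, job gives the robot as it stands.
- The arm moves only by the tool arm_command, never from a script. Its argument "increments" is a list of rows, each an object of numbers: "dx", "dy", "dz": the shift along the tool's x, y, z in cm; "wx", "wy", "wz": the turn, a rotation vector about the tool's x, y, z in rad; "grip": the finger opening in cm, from 0 to 8.54. In form: [{"dx": .., "dy": .., "dz": .., "wx": .., "wy": .., "wz": .., "grip": ..}, ...]. A call has 1 to 10 rows; each row is the pose to reach, as a shift and turn from the pose commanded when the call began, along the tool's axes at that moment; what a row does not reach only later rows make up. A row lasts 1/10 s, in which the tool goes at most 50 mm and 8.59 degrees, less where a joint would pass 70% of its speed; a pose out of reach is approached as far as the arm can. A call with a gripper value outside its range is refused whole. The fingers move at their own pace and stop on an object; the grip force is fixed at half the most. Time passes only in rows, so rows that repeat a pose let the fingers close. It gives the time, the measured TCP pose, the force, the opening and the grip force at its end, in the units of the state.
- monitor.get_obs(): the state, without advancing time (a new reading comes with each control period).
- viewer.camera(name): name is "scene" or "top" or "wrist"; returns (picture, depth): 384x512x3 uint8, red, green, blue; 384x512 float32, m along the optical axis (not along the pixel's ray), 0 where there is no reading.
- viewer.get_calibration(name): a dict with "fovy" (degrees; the focal length in pixels is half the picture's height over the tangent of half this angle, whatever the lens; pixels are square), "cx", "cy" (the principal point, pixels), "view" (4x4, takes a point from world to camera coordinates). Camera axes: x right, y up, looking along -z (the intrinsics and any distortion apply to the point x, -y, -z); pixel columns grow to the right and rows downward; lengths in m; the calibration is good to about 2 mm. A picture is of the moment at which its call begins: read the wrist's pose just before it. get_calibration takes no time and is no camera call; for the wrist camera it gives the pose at the moment of the call.
- job.job_done(): hands the job in; it is judged then, once.
The state is a dict: "clock": time; "joint_pos": joint angles; "joint_vel": joint speeds; "tau": joint torques, N m; "eef_pos": TCP position; "tool_rot": TCP orientation; "ft_force": force on the tool from outside, world axes, zero at the start; "ft_torque": the same for the moment, N m; "grip_width": finger opening in m; "grasp_force": force on a finger pad.
Only numpy, scipy, OpenCV 4.12 (cv2) and the standard library are available. Lean on these libraries where they do the work, as an engineer would, in place of code of your own. Each camera call takes 0.05 s, during which the arm holds its last target. There are 200 camera calls.

## Task

Pack the heat sinks in the tub: turn the feeder's shut-off handle fully on, then hold the tub clear of the bench under the chute's lip, pushing the paddle in with it, until all the heat sinks in the chute have slid into the tub. Stand the tub back on the black mat, turn the shut-off fully off again, put in the heat sinks that lie about on the bench too, and press the lid onto the tub until it clicks home, level all round on the rim. Leave the standing capacitors and the screwdriver where they are.

Things in the scene. Friction and masses are not known exactly. Their poses are not given: they have to be found in the camera images.
- feeder: fixed feeder: steel chute tilted 30 degrees on a grey housing. Origin on the bench straight below the chute's lower lip; x level, up-chute (parts slide towards -x), z up. Channel 46 mm wide, from x = 0 to 306 mm. Below the lip the space is free to x = 10 mm, where the black paddle hangs; housing from x = 100 mm. The gate frame at the lip reaches z = 195 mm and x = -35 mm
- lip (a point): middle of the lower lip of the chute, 150 mm above the bench; the chute and gate frame keep above z = 140 mm here
- paddle (a joint): travel of the spring paddle under the lip, m: 0 at rest, grows as it is pushed along the feeder's +x, stops at 0.025. It drops the gate at the lip: from 0.022 the parts pass over it. Springs back with 1.5 to 4.5 N when let go
- paddle_face (a point): middle of the front face of the paddle plate (70 mm wide, from 67 to 113 mm above the bench), 10 mm behind the lip at rest
- shutoff (a joint): angle of the shut-off handle, rad: 0 = off (blade across the chute, bar square to the chute), 1.4 = fully on (clockwise seen from above, blade swung clear). It stays where it is left; stops at 0 and 1.4
- shutoff_grip (a point): middle of the shut-off's black handle bar, on its upright turning axis beside the chute, 285 mm above the bench; bar 76 x 14 mm, from 270 to 300 mm high; blade below, its top at 251 mm. This frame turns with the handle: the bar lies along its y axis, and the blade points to -y
- tub: loose open tub, blue plastic, 150 x 150 x 110 mm outside, walls 4 mm, 200 g; origin under the middle of the box, z up. A grip lug 20 mm wide (y), from 72 to 102 mm high, stands out from its -x end, from x = -75 to -131 mm. Inside, 8 mm below the rim, two spring bumps in the +y and -y walls click against the lid
- lid: loose blue lid: plug 136 x 136 x 10 mm that goes inside the rim, over it a plate 160 x 160 x 6 mm, on top a grip bar 66 (along x) x 18 x 30 mm (from 16 to 46 mm). Origin under the plug, z up; square, fits any way round. Seated, its origin is 100 mm above the tub's and the plate lies on the rim; merely laid on, it rides 7 mm higher on the bumps until pressed with some 10 N
- mat: black rubber mat 210 x 220 mm (x, y), under 1 mm thick, flat on the bench; origin at its middle
- capacitor1: bystander: brown capacitor standing upright, 35 mm across, 60 mm high; origin under it
- capacitor2: bystander: the same
- screwdriver: bystander: screwdriver about 180 mm long lying on the bench; origin at its middle, below
- fed1: aluminium finned heat sink 60 x 36 x 28 mm, about 80 g, one box in outline; origin at the centre of its finless underside, x along its 60 mm length, z out of the fins; starts in the chute behind the shut-off blade; None if absent
- fed2: aluminium finned heat sink 60 x 36 x 28 mm, about 80 g, one box in outline; origin at the centre of its finless underside, x along its 60 mm length, z out of the fins; starts in the chute behind the shut-off blade; None if absent
- fed3: aluminium finned heat sink 60 x 36 x 28 mm, about 80 g, one box in outline; origin at the centre of its finless underside, x along its 60 mm length, z out of the fins; starts in the chute behind the shut-off blade; None if absent
- loose1: aluminium finned heat sink 60 x 36 x 28 mm, about 80 g, one box in outline; origin at the centre of its finless underside, x along its 60 mm length, z out of the fins; starts on the bench in front of the robot; None if absent
- loose2: aluminium finned heat sink 60 x 36 x 28 mm, about 80 g, one box in outline; origin at the centre of its finless underside, x along its 60 mm length, z out of the fins; starts on the bench in front of the robot; None if absent
- loose3: aluminium finned heat sink 60 x 36 x 28 mm, about 80 g, one box in outline; origin at the centre of its finless underside, x along its 60 mm length, z out of the fins; starts on the bench in front of the robot; None if absent
Not all that is in view belongs to the job. What is shaped like the loose3 but orange or yellow is not meant.

How it is judged:
By the outcome, as a careful person would: the job done as asked, in the order asked, and still so for the second after the job is handed in, with the robot touching nothing.
Of fed3, loose3 only 1 to 1 are there at a start; the rules pass over those that are not, and their reading is None.
Of loose1, loose2 only 1 to 2 are there at a start; the rules pass over those that are not, and their reading is None.
At some moment in a run one of loose1, loose2, loose3 may be knocked a few centimetres aside while the robot is not near it.
Once in a run the grip may slacken for a moment while it holds something.
It also fails if it takes over 210 s, if anything falls off the work surface, if the arm or the gripper's body presses on something with over 40 N, if the wrist force passes 120 N, or if a joint passes its speed limit or range.

## Working session

There is one attempt and no reset: what is moved stays moved. The work goes in short steps, Python scripts to look and compute and a tool call to move; the robot and the scene stay as the last step left them, time stands still between calls to the robot, and variables do not carry over. Pictures are saved under pics/ and viewed, at most 14 in all, crops included, and the job is handed in when it is done.

Besides the shell and the picture viewer there is one more tool, called after ">>>" in YAML: its name, and indented under it one key for each argument. arm_command: Moves the arm, as the interface text tells. Its arguments: {"type":"object","properties":{"increments":{"type":"array","items":{"type":"object","properties":{"dx":{"type":"number"},"dy":{"type":"number"},"dz":{"type":"number"},"wx":{"type":"number"},"wy":{"type":"number"},"wz":{"type":"number"},"grip":{"type":"number"}}}}},"required":["increments"]}

```bash
ls; mkdir -p pics
cat > h.py <<'E'
import numpy as np, cv2
from workcell import monitor, viewer, job
from scipy.spatial.transform import Rotation as R
def cap(n):
    c=viewer.get_calibration(n); p,d=viewer.camera(n); return p,d,c
def cloud(d,c):
    h,w=d.shape; f=h/2/np.tan(np.radians(c['fovy'])/2)
    u,v=np.meshgrid(np.arange(w),np.arange(h))
    P=np.stack([(u-c['cx'])/f*d,-(v-c['cy'])/f*d,-d,np.ones_like(d)],-1)
    W=P@np.linalg.inv(np.array(c['view'])).T
    W=W[...,:3]; W[d<=0]=np.nan; return W
def save(p,n): cv2.imwrite('pics/'+n+'.png',p[...,::-1])
E
python3 - <<'E'
from h import *
print(monitor.get_obs())
for n in ['scene','top','wrist']:
    p,d,c=cap(n); save(p,n+'0'); print(n,c); np.savez('/tmp/'+n+'0.npz',p=p,d=d,W=cloud(d,c))
a=[cv2.imread(f'pics/{n}0.png') for n in ['scene','top']]
E
```

```text
pics
{'clock': 0.0, 'joint_pos': array([ 1.25103878e+00,  2.41389948e-01,  3.74890744e-03,  1.33518295e+00,
       -1.34550442e-05,  1.57083361e+00]), 'joint_vel': array([-7.95864750e-04, -4.59903578e-04, -1.41072776e-05,  7.34893177e-04,
       -5.49683887e-04, -5.84542267e-05]), 'tau': array([ 1.75114028e-04, -3.72319257e+01,  2.52406436e+01,  1.66529400e-02,
        5.05608944e-05, -5.88987120e-06]), 'eef_pos': array([0.15697932, 0.47407241, 0.23043386]), 'tool_rot': array([ 1.59216845e-01,  9.87243115e-01, -1.00197610e-03, -1.54740166e-04]), 'ft_force': array([-0.37929899,  0.858187  ,  0.21576009]), 'ft_torque': array([ 0.02760764,  0.00025017, -0.00356749]), 'grasp_force': 0.0, 'grip_width': 0.08524378748869255}
scene {'fovy': 52.02101465283971, 'cx': 256.05823843857496, 'cy': 195.9537775479356, 'view': array([[ 0.67448369, -0.73823928, -0.00863236, -0.32521162],
       [ 0.56226529,  0.50605937,  0.6540349 , -0.43926565],
       [-0.47846577, -0.44598955,  0.75641512, -0.96853584],
       [ 0.        ,  0.        ,  0.        ,  1.        ]])}
top {'fovy': 49.28443590231055, 'cx': 252.26164904882643, 'cy': 194.5996246523755, 'view': array([[ 0.0081164 , -0.99991292, -0.01040533,  0.04417575],
       [ 0.99902582,  0.00765695,  0.04346017, -0.54235748],
       [-0.04337671, -0.01074793,  0.99900097, -1.50303834],
       [ 0.        ,  0.        ,  0.        ,  1.        ]])}
wrist {'fovy': 71.16050544633757, 'cx': 256.96672228725396, 'cy': 192.92747577865734, 'view': array([[ 0.31454033,  0.94924246, -0.00176917, -0.49935854],
       [-0.90364044,  0.2988579 , -0.30678643,  0.04065563],
       [-0.29068598,  0.0980954 ,  0.95177674, -0.3804049 ],
       [ 0.        ,  0.        ,  0.        ,  1.        ]])}
```

View pics/scene0.png

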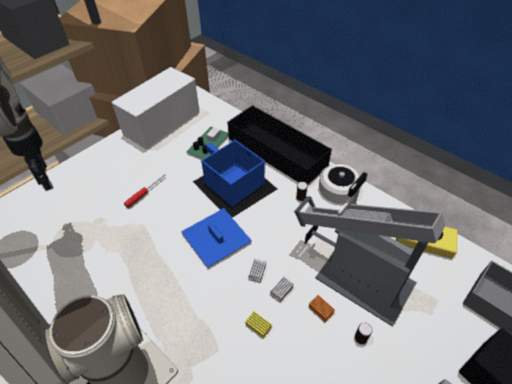

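View pics/top0.png

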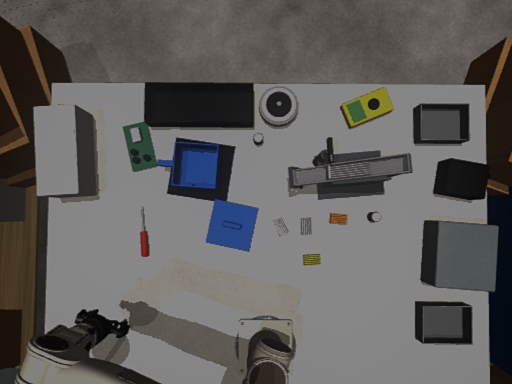

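The scene and top pictures show the tub on its mat at top px (197,165) with its lug to the left (165,163), and the lid at (232,225). The grey sinks are at (281,226) and (306,226). The orange (339,218) and yellow (312,259) ones are decoys. The chute lip is at (292,178) with the handle at (330,148), the capacitors are at (258,138) and (374,216), and the screwdriver is at (144,232).

Run:
```python
from h import *
T=np.load('/tmp/top0.npz');S=np.load('/tmp/scene0.npz')
def blob(W,m,box=None):
    m=m&np.isfinite(W[...,2]); 
    n,l,st,ce=cv2.connectedComponentsWithStats(m.astype(np.uint8))
    return [(st[i,4],ce[i].round(0),l==i) for i in range(1,n) if st[i,4]>40]
for nm,Z in [('top',T),('scene',S)]:
    p,W=Z['p'],Z['W']; hsv=cv2.cvtColor(p,cv2.COLOR_RGB2HSV)
    print(nm,'bench z',np.nanmedian(W[250:300,300:400,2]) if nm=='top' else np.nanmedian(W[270:300,100:150,2]))
    reg=(W[...,0]>.15)&(W[...,0]<.85)&(abs(W[...,1])<.6)
    for lab,m in [('blue',(hsv[...,0]>100)&(hsv[...,0]<130)&(hsv[...,1]>120)&reg),('high',(W[...,2]>.012)&(hsv[...,1]<80)&reg)]:
        for a,c,mm in blob(W,m):
            q=W[mm]; zt=np.percentile(q[:,2],90); top=q[q[:,2]>zt-.006]
            r=cv2.minAreaRect((top[:,:2]*1000).astype(np.float32))
            print(lab,a,c,'ztop %.3f'%zt,'cen',np.round(r[0],0),np.round(r[1],0),round(r[2],1))
# zoom chute
p=T['p']; save(cv2.resize(p[120:245,260:430],None,fx=4.6,fy=4.6,interpolation=cv2.INTER_CUBIC),'topzoom')
```

```text
top bench z 0.0017798074909862738
blue 2014 [195. 165.] ztop 0.108 cen [640. 271.] [205. 152.] 86.2
blue 1925 [231. 225.] ztop 0.023 cen [433. 122.] [157. 159.] 78.4
high 740 [196. 122.] ztop 0.087 cen [819. 238.] [ 60. 381.] 0.2
high 602 [278. 115.] ztop 0.069 cen [822. -40.] [ 54. 120.] 0.2
high 307 [420. 128.] ztop 0.072 cen [ 780. -544.] [127.  54.] 27.7
high 153 [136. 135.] ztop 0.037 cen [756. 471.] [50. 30.] 13.6
high 94 [258. 138.] ztop 0.067 cen [741.  29.] [32. 28.] 0.9
high 3113 [349. 170.] ztop 0.315 cen [ 618. -353.] [ 55. 114.] 5.1
high 91 [135. 156.] ztop 0.042 cen [678. 471.] [49. 23.] 7.6
high 43 [147. 157.] ztop 0.042 cen [673. 429.] [19. 18.] 64.1
high 114 [374. 216.] ztop 0.066 cen [ 469. -382.] [30. 32.] 55.7
high 106 [281. 226.] ztop 0.032 cen [429. -54.] [59. 35.] 26.2
high 145 [306. 226.] ztop 0.033 cen [ 431. -146.] [57. 33.] 0.1
high 1672 [435. 254.] ztop 0.134 cen [ 346. -577.] [ 46. 217.] 90.0
high 120 [426. 305.] ztop 0.072 cen [ 164. -568.] [12. 64.] 8.8
high 4198 [ 75. 352.] ztop 0.694 cen [154. 361.] [169.  38.] 76.1
scene bench z 0.0015076077548386024
blue 2928 [233. 171.] ztop 0.106 cen [642. 273.] [207. 155.] 85.9
blue 2158 [216. 237.] ztop 0.021 cen [434. 124.] [162. 160.] 78.2
high 1253 [ 21. 116.] ztop 0.556 cen [169. 392.] [227.  23.] 75.1
high 10767 [358. 227.] ztop 0.310 cen [ 616. -296.] [ 62. 223.] 1.6
high 42 [155. 182.] ztop 0.020 cen [450. 447.] [93. 11.] 11.1
high 242 [257. 269.] ztop 0.031 cen [432. -51.] [61. 37.] 24.4
high 550 [480. 298.] ztop 0.071 cen [ 779. -544.] [129.  58.] 30.3
high 309 [282. 287.] ztop 0.031 cen [ 433. -143.] [61. 38.] 3.6
high 190 [365. 330.] ztop 0.064 cen [ 468. -381.] [33. 33.] 8.2
high 44 [445. 382.] ztop 0.132 cen [ 450. -572.] [10. 21.] 42.0
```

View pics/topzoom.png

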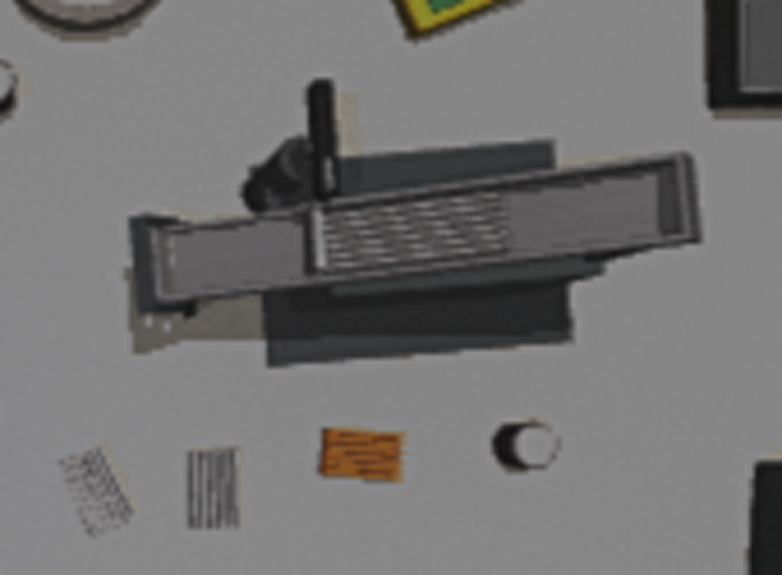

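The zoomed crop shows about two sinks' length in the chute (zoom px 325–510) behind the blade. The handle bar stands square to the chute at zoom (321,135). The loose grey sinks are at zoom (97,490) and (213,487), and the orange one (362,455) is not meant. Next I fit the feeder, handle, tub and mat.

Run:
```python
from h import *
T=np.load('/tmp/top0.npz');S=np.load('/tmp/scene0.npz')
for nm,Z in [('top',T),('scene',S)]:
    p,W=Z['p'],Z['W']; z=W[...,2]
    reg=(W[...,0]>.5)&(W[...,0]<.74)&(W[...,1]>-.5)&(W[...,1]<0)
    m=reg&(z>.14); q=W[m]
    # handle: z>.265 and dark, x>.62
    hm=m&(p.max(-1)<70)&(z>.285)&(z<.31)&(W[...,0]>.6)&(W[...,1]>-.26)&(W[...,1]<-.1)
    hq=W[hm]; 
    if len(hq)>10:
        r=cv2.minAreaRect((hq[:,:2]*1000).astype(np.float32)); print(nm,'handle',len(hq),np.round(r[0],1),np.round(r[1],1),round(r[2],1),np.median(hq[:,2]))
    # chute floor RANSAC plane with slope 30
    rng=np.random.default_rng(0); best=(0,)
    for _ in range(2000):
        a=q[rng.choice(len(q),3,False)]; n=np.cross(a[1]-a[0],a[2]-a[0]); 
        if np.linalg.norm(n)<1e-5: continue
        n/=np.linalg.norm(n); n*=np.sign(n[2])
        if abs(np.degrees(np.arccos(n[2]))-30)>3: continue
        k=abs((q-a[0])@n)<.003
        if k.sum()>best[0]: best=(k.sum(),k)
    k=best[1]; a=q[k]; c=a.mean(0); n=np.linalg.svd(a-c,full_matrices=False)[2][2]; n*=np.sign(n[2])
    ax=-n[:2]/np.linalg.norm(n[:2]); print(nm,'plane',best[0],n,'tilt',np.degrees(np.arccos(n[2])),'fx',ax)
    chm=q
    r=cv2.minAreaRect((q[:,:2]*1000).astype(np.float32))
    s=a[:,:2]@ax; t=a[:,:2]@np.array([-ax[1],ax[0]])
    print(' inliers s',np.percentile(s,[0,2,98,100]),'t',np.percentile(t,[0,2,50,98,100]), 'z',a[:,2].min(),a[:,2].max())
    # offset where plane z=.150
    s0=(n@c - n[2]*.150)/ (n[:2]@ax) if 0 else None
    d0=n@c; # n.xy.(s ax + t ay)+nz z = d0 ; ay perp => n.ay=0
    print(' s at z=.150',(d0-n[2]*.150)/(n[:2]@ax))
    # width profile along s for all z>.14 pts
    S_=q[:,:2]@ax; T_=q[:,:2]@np.array([-ax[1],ax[0]])
    for s1 in np.arange(S_.min(),S_.max(),.02):
        kk=(S_>=s1)&(S_<s1+.02); 
        if kk.sum(): print('  s %.3f t %.3f %.3f z %.3f %.3f'%(s1,*np.percentile(T_[kk],[2,98]),*np.percentile(q[kk][:,2],[2,98])))
    # tub rim, mat
    tb=(W[...,0]>.5)&(W[...,1]>.1)&(W[...,1]<.42)&(z>.097)&(z<.118); tq=W[tb]
    for lab,k in [('box',tq[:,1]<.352),('lug',(tq[:,1]>.352))]:
        if k.sum()>5:
            r=cv2.minAreaRect((tq[k][:,:2]*1000).astype(np.float32)); print(nm,lab,np.round(r[0],1),np.round(r[1],1),round(r[2],1),np.median(tq[k][:,2]))
    mt=(W[...,0]>.45)&(W[...,0]<.8)&(W[...,1]>.1)&(W[...,1]<.42)&(z<.008)&(p.max(-1)<45); mq=W[mt]
    r=cv2.minAreaRect((mq[:,:2]*1000).astype(np.float32)); print(nm,'mat',np.round(r[0],1),np.round(r[1],1),round(r[2],1))
```

```text
top handle 125 [ 646.6 -200.6] [105.2  55.3] 48.1 0.30069936614098336
top plane 810 [-0.06071655  0.49996459  0.86391487] tilt 30.240972225860574 fx [ 0.12055596 -0.99270653]
 inliers s [0.16482591 0.17642524 0.47037157 0.48222295] t [0.5424474  0.55075042 0.57443978 0.59940274 0.65007629] z 0.1433038320224016 0.331487546882153
 s at z=.150 0.17306740979019633
  s 0.140 t 0.546 0.610 z 0.166 0.194
  s 0.160 t 0.545 0.610 z 0.147 0.197
  s 0.180 t 0.550 0.603 z 0.151 0.203
  s 0.200 t 0.550 0.602 z 0.165 0.217
  s 0.220 t 0.549 0.602 z 0.176 0.229
  s 0.240 t 0.549 0.664 z 0.153 0.304
  s 0.260 t 0.541 0.671 z 0.148 0.305
  s 0.280 t 0.540 0.601 z 0.186 0.267
  s 0.300 t 0.539 0.599 z 0.169 0.279
  s 0.320 t 0.538 0.599 z 0.177 0.290
  s 0.340 t 0.538 0.598 z 0.177 0.300
  s 0.360 t 0.537 0.598 z 0.178 0.312
  s 0.380 t 0.537 0.597 z 0.180 0.323
  s 0.400 t 0.536 0.597 z 0.185 0.335
  s 0.420 t 0.536 0.596 z 0.191 0.348
  s 0.440 t 0.535 0.595 z 0.179 0.361
  s 0.460 t 0.542 0.593 z 0.206 0.364
  s 0.480 t 0.551 0.582 z 0.329 0.333
top box [678.  257.7] [183.4 229.9] 86.0 0.1088113961
[... 631 characters left out ...]
8 t 0.560 0.613 z 0.178 0.231
  s 0.208 t 0.561 0.677 z 0.191 0.302
  s 0.228 t 0.557 0.680 z 0.180 0.302
  s 0.248 t 0.554 0.614 z 0.145 0.264
  s 0.268 t 0.554 0.616 z 0.145 0.275
  s 0.288 t 0.554 0.615 z 0.147 0.286
  s 0.308 t 0.555 0.616 z 0.147 0.298
  s 0.328 t 0.555 0.617 z 0.149 0.309
  s 0.348 t 0.556 0.621 z 0.147 0.321
  s 0.368 t 0.557 0.621 z 0.146 0.332
  s 0.388 t 0.557 0.622 z 0.147 0.344
  s 0.408 t 0.557 0.619 z 0.145 0.355
  s 0.428 t 0.559 0.617 z 0.148 0.361
  s 0.448 t 0.567 0.619 z 0.325 0.334
scene box [1356.2  261.2] [ 249.5 1586.7] 87.4 0.10680619081903042
scene lug [1388.4  386.6] [  66.9 1505. ] 89.9 0.10395035602623359
scene mat [662.2 261.4] [319.7 270.2] 89.4
```

Run:
```python
from h import *
T=np.load('/tmp/top0.npz');S=np.load('/tmp/scene0.npz')
ax=np.array([.0716,-.9974]); ay=np.array([.9974,.0716])
for nm,Z in [('top',T),('scene',S)]:
    p,W=Z['p'],Z['W']; z=W[...,2]
    reg=(W[...,0]>.5)&(W[...,0]<.74)&(W[...,1]>-.5)&(W[...,1]<0); q=W[reg&(z>.14)]
    s=q[:,:2]@ax; t=q[:,:2]@ay
    print(nm,'s range',np.sort(s)[[0,5,-6,-1]],'t mid gate',np.percentile(t[s<s.min()+.03],[1,99]))
    # wall lines: points near top of walls
    for s1 in np.arange(.16,.46,.04):
        k=(s>s1)&(s<s1+.02); print('   %.2f t %.3f %.3f zmax %.3f zmid %.3f'%(s1,*np.percentile(t[k&(q[:,2]>np.percentile(q[k][:,2],50))],[1,99]),np.percentile(q[k][:,2],98),np.median(q[k&(abs(t-.59)<.008)][:,2])))
    k=(q[:,2]>.285)&(q[:,2]<.31)&(t>.622); h=q[k]; r=cv2.minAreaRect((h[:,:2]*1000).astype(np.float32)); print(nm,'handle',len(h),np.round(r[0],1),np.round(r[1],1),r[2],'z',np.median(h[:,2]), 't',np.percentile(t[k],[0,2,98,100]),'s',np.percentile(s[k],[2,50,98]))
    hsv=cv2.cvtColor(p,cv2.COLOR_RGB2HSV); b=(hsv[...,0]>100)&(hsv[...,0]<130)&(hsv[...,1]>120)&(W[...,0]>.5)&(W[...,0]<.8)&(W[...,1]>.1)&(W[...,1]<.45)&(z>.095)&(z<.118)
    tq=W[b]; k=tq[:,1]<.347
    for lab,kk in [('box',k),('lug',tq[:,1]>.356)]:
        r=cv2.minAreaRect((tq[kk][:,:2]*1000).astype(np.float32)); print(nm,lab,np.round(r[0],1),np.round(r[1],1),round(r[2],1),np.median(tq[kk][:,2]), tq[kk].min(0),tq[kk].max(0))
    mt=(W[...,0]>.5)&(W[...,0]<.76)&(W[...,1]>.12)&(W[...,1]<.38)&(z<.008)&(p.max(-1)<50)
    n,l,st,ce=cv2.connectedComponentsWithStats(mt.astype(np.uint8)); l=l==1+np.argmax(st[1:,4])
    r=cv2.minAreaRect((W[l][:,:2]*1000).astype(np.float32)); print(nm,'mat',np.round(r[0],1),np.round(r[1],1),round(r[2],1))
```

```text
top s range [0.1111401  0.11236595 0.45120179 0.45297562] t mid gate [0.55220138 0.61763494]
   0.16 t 0.559 0.612 zmax 0.214 zmid 0.167
   0.20 t 0.560 0.656 zmax 0.233 zmid 0.189
   0.24 t 0.561 0.614 zmax 0.257 zmid 0.238
   0.28 t 0.562 0.615 zmax 0.282 zmid 0.260
   0.32 t 0.562 0.616 zmax 0.306 zmid 0.278
   0.36 t 0.563 0.617 zmax 0.331 zmid 0.281
   0.40 t 0.564 0.617 zmax 0.353 zmid 0.304
   0.44 t 0.565 0.617 zmax 0.349 zmid 0.333
top handle 122 [ 669.4 -183.1] [62.9 15.2] 4.516610622406006 z 0.3004953210362 t [0.62307606 0.62366848 0.68548704 0.68607872] s [0.22336092 0.22884585 0.23749099]
top box [638.9 257.9] [178.7 151.9] 86.2 0.10887839446258529 [0.55916568 0.1646868  0.09520855] [0.71630565 0.34672317 0.11787496]
top lug [645.7 365.3] [18.5 17.8] 88.8 0.10296515242162418 [0.63661715 0.35602981 0.09783731] [0.65440443 0.37468719 0.10819844]
top mat [631.4 238.7] [217.2 207. ] 82.2
scene s range [0.10775874 0.11001927 0.44995674 0.45063016] t mid gate [0.55204163 0.62116344]
   0.16 t 0.559 0.615 zmax 0.214 zmid nan
   0.20 t 0.560 0.614 zmax 0.238 zmid nan
   0.24 t 0.561 0.616 zmax 0.260 zmid 0.245
   0.28 t 0.562 0.617 zmax 0.282 zmid 0.263
   0.32 t 0.562 0.617 zmax 0.305 zmid 0.241
   0.36 t 0.563 0.618 zmax 0.328 zmid 0.197
   0.40 t 0.564 0.619 zmax 0.351 zmid 0.196
   0.44 t 0.564 0.618 zmax 0.346 zmid 0.339
scene handle 135 [ 669.5 -181.9] [64.1 14.6] 3.727006673812866 z 0.300348430892035 t [0.62271162 0.62292384 0.6857188  0.68679511] s [0.22300268 0.23133653 0.23605282]
scene box [640.9 257.5] [177.  155.5] 85.9 0.10622014448813044 [0.55891564 0.16620677 0.09507932] [0.72170917 0.34644717 0.1147424 ]
scene lug [645.3 366.5] [19.5 18.9] 89.1 0.10269294803114459 [0.63590653 0.35680334 0.09732194] [0.65487075 0.37624509 0.10845155]
scene mat [631.4 241.7] [217.2 202.7] 81.9
  return _methods._mean(a, axis=axis, dtype=dtype,
  ret = ret.dtype.type(ret / rcount)
```

```bash
cat >> h.py <<'E'
def plan(*targets):
    """each target: (x,y,z,angle of tool y in deg[,tilt rotation vec in world]); prints the shift in tool axes"""
    o=monitor.get_obs(); r0=R.from_quat(o['tool_rot'])
    print('t %.1f'%o['clock'],'tcp',o['eef_pos'].round(4),'yang %.1f'%np.degrees(np.arctan2(*r0.apply([0,1,0])[[1,0]])),'grip %.4f'%o['grip_width'],'gf %.0f'%o['grasp_force'],'F',o['ft_force'].round(1),'j',o['joint_pos'].round(2))
    for t in targets:
        a=np.radians(t[3]); y=np.array([np.cos(a),np.sin(a),0]); z=np.array([0,0,-1.]); x=np.cross(y,z)
        rt=R.from_matrix(np.stack([x,y,z],1)); w=(r0.inv()*rt)
        d=r0.inv().apply(np.array(t[:3])-o['eef_pos'])*100
        print(t,'d',d.round(2),'w',w.as_rotvec().round(3))
E
python3 -c "
from h import *
plan((.157,.474,.36,71.7),(.6628,-.183,.36,94.9))"
```

```text
t 0.1 tcp [0.157  0.4742 0.2306] yang 71.7 grip 0.0853 gf 0 F [ 0.7  0.2 -0.5] j [1.25 0.24 0.   1.34 0.   1.57]
(0.157, 0.474, 0.36, 71.7) d [ -0.    -0.04 -12.94] w [-0.002 -0.    -0.   ]
(0.6628, -0.183, 0.36, 94.9) d [-68.67 -46.51 -12.87] w [-0.002 -0.    -0.405]
```

>>> arm_command:
  increments:
    - {"dz": -5,"grip": 5}
    - {"dz": -10,"grip": 5}
    - {"dx": -4,"dy": -2.7,"dz": -12.9,"wz": -0.1,"grip": 5}
    - {"dx": -8,"dy": -5.4,"dz": -12.9,"wz": -0.2,"grip": 5}
    - {"dx": -12,"dy": -8.1,"dz": -12.9,"wz": -0.3,"grip": 5}
    - {"dx": -16,"dy": -10.8,"dz": -12.9,"wz": -0.405,"grip": 5}
    - {"dx": -20,"dy": -13.5,"dz": -12.9,"wz": -0.405,"grip": 5}
    - {"dx": -24,"dy": -16.2,"dz": -12.9,"wz": -0.405,"grip": 5}
    - {"dx": -28,"dy": -18.9,"dz": -12.9,"wz": -0.405,"grip": 5}
    - {"dx": -32,"dy": -21.6,"dz": -12.9,"wz": -0.405,"grip": 5}

```text
validation failed for argument at $.in...
```

```bash
python3 -c "
from h import *
plan((.6628,-.183,.36,94.9))"
```

```text
t 0.1 tcp [0.157  0.4742 0.2306] yang 71.7 grip 0.0853 gf 0 F [ 0.7  0.2 -0.5] j [1.25 0.24 0.   1.34 0.   1.57]
(0.6628, -0.183, 0.36, 94.9) d [-68.67 -46.51 -12.87] w [-0.002 -0.    -0.405]
```

>>> arm_command:
  increments:
    - {"dx": 0,"dy": 0,"dz": -5,"wx": 0,"wy": 0,"wz": 0,"grip": 5}
    - {"dx": 0,"dy": 0,"dz": -10,"wx": 0,"wy": 0,"wz": 0,"grip": 5}

```text
clock: 0.35
eef_pos: [0.1565, 0.4726, 0.3298]
tool_rot: [0.159, 0.987, -0.004, -0.001]
ft_force: [1.0, 1.7, 1.3]
grip_width: 0.0588
grasp_force: 0.0
```

>>> arm_command:
  increments:
    - {"dx": -68.7,"dy": -46.5,"dz": -3.0,"wx": 0,"wy": 0,"wz": -0.4,"grip": 5}
    - {"dx": -68.7,"dy": -46.5,"dz": -3.0,"wx": 0,"wy": 0,"wz": -0.4,"grip": 5}
    - {"dx": -68.7,"dy": -46.5,"dz": -3.0,"wx": 0,"wy": 0,"wz": -0.4,"grip": 5}
    - {"dx": -68.7,"dy": -46.5,"dz": -3.0,"wx": 0,"wy": 0,"wz": -0.4,"grip": 5}
    - {"dx": -68.7,"dy": -46.5,"dz": -3.0,"wx": 0,"wy": 0,"wz": -0.4,"grip": 5}
    - {"dx": -68.7,"dy": -46.5,"dz": -3.0,"wx": 0,"wy": 0,"wz": -0.4,"grip": 5}
    - {"dx": -68.7,"dy": -46.5,"dz": -3.0,"wx": 0,"wy": 0,"wz": -0.4,"grip": 5}
    - {"dx": -68.7,"dy": -46.5,"dz": -3.0,"wx": 0,"wy": 0,"wz": -0.4,"grip": 5}
    - {"dx": -68.7,"dy": -46.5,"dz": -3.0,"wx": 0,"wy": 0,"wz": -0.4,"grip": 5}
    - {"dx": -68.7,"dy": -46.5,"dz": -3.0,"wx": 0,"wy": 0,"wz": -0.4,"grip": 5}

```text
clock: 1.35
eef_pos: [0.4561, 0.0858, 0.349]
tool_rot: [-0.04, 0.999, 0.0, 0.0]
ft_force: [0.2, 0.4, -0.3]
grip_width: 0.0502
grasp_force: 0.0
```

```bash
python3 -c "
from h import *
plan((.6628,-.183,.36,94.9))"
```

```text
t 1.4 tcp [0.4561 0.0858 0.349 ] yang 94.6 grip 0.0502 gf 0 F [ 0.2  0.4 -0.3] j [0.19 0.15 0.19 1.62 0.   0.11]
(0.6628, -0.183, 0.36, 94.9) d [-18.46 -28.45  -1.1 ] w [ 0.     0.    -0.006]
```

>>> arm_command:
  increments:
    - {"dx": -18.5,"dy": -28.5,"dz": -1.1,"wx": 0,"wy": 0,"wz": 0,"grip": 5}
    - {"dx": -18.5,"dy": -28.5,"dz": -1.1,"wx": 0,"wy": 0,"wz": 0,"grip": 5}
    - {"dx": -18.5,"dy": -28.5,"dz": -1.1,"wx": 0,"wy": 0,"wz": 0,"grip": 5}
    - {"dx": -18.5,"dy": -28.5,"dz": -1.1,"wx": 0,"wy": 0,"wz": 0,"grip": 5}
    - {"dx": -18.5,"dy": -28.5,"dz": -1.1,"wx": 0,"wy": 0,"wz": 0,"grip": 5}
    - {"dx": -18.5,"dy": -28.5,"dz": -1.1,"wx": 0,"wy": 0,"wz": 0,"grip": 5}
    - {"dx": -18.5,"dy": -28.5,"dz": -1.1,"wx": 0,"wy": 0,"wz": 0,"grip": 5}
    - {"dx": -18.5,"dy": -28.5,"dz": -1.1,"wx": 0,"wy": 0,"wz": 0,"grip": 5}
    - {"dx": -18.5,"dy": -28.5,"dz": -1.1,"wx": 0,"wy": 0,"wz": 0,"grip": 5}

```text
clock: 2.25
eef_pos: [0.6633, -0.1827, 0.3558]
tool_rot: [-0.039, 0.999, 0.001, -0.003]
ft_force: [-0.1, -0.0, 0.8]
grip_width: 0.0498
grasp_force: 0.0
```

Run:
```python
from h import *
plan((.6628,-.183,.36,94.9),(.6628,-.183,.272,94.9))
p,d,c=cap('wrist'); save(cv2.resize(p,(800,600)),'w1'); W=cloud(d,c); np.savez('/tmp/w1.npz',p=p,W=W)
k=(W[...,2]>.285)&(W[...,2]<.31)&(W[...,0]>.61)&(W[...,0]<.72)&(abs(W[...,1]+.18)<.05)&(p.max(-1)<80)
r=cv2.minAreaRect((W[k][:,:2]*1000).astype(np.float32));print(k.sum(),r,np.median(W[k][:,2]))
```

```text
t 2.2 tcp [ 0.6633 -0.1827  0.3558] yang 94.5 grip 0.0498 gf 0 F [-0.1 -0.   0.8] j [-0.27  0.73  1.12  1.96  0.   -0.35]
(0.6628, -0.183, 0.36, 94.9) d [ 0.06 -0.02 -0.42] w [ 0.002 -0.005 -0.007]
(0.6628, -0.183, 0.272, 94.9) d [ 0.01 -0.04  8.38] w [ 0.002 -0.005 -0.007]
1410 ((663.6207885742188, -182.06817626953125), (74.71644592285156, 13.984222412109375), 3.734349250793457) 0.2999020145852177
```

View pics/w1.png

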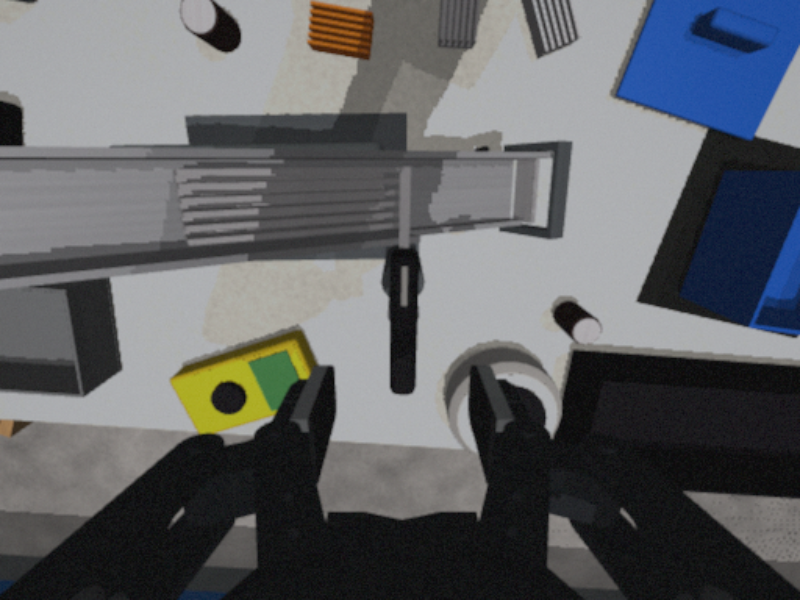

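The wrist picture shows the bar at (402,320) between the open fingers, the blade across the chute at (405,210), and the parts behind it. The bar's centre measures (663.6, -182.1) mm with its top at 300 mm, as expected.

>>> arm_command:
  increments:
    - {"dx": 0,"dy": 0.03,"dz": 4,"wx": 0,"wy": 0,"wz": 0,"grip": 5}
    - {"dx": 0,"dy": 0.03,"dz": 7,"wx": 0,"wy": 0,"wz": 0,"grip": 5}
    - {"dx": 0,"dy": 0.03,"dz": 8.3,"wx": 0,"wy": 0,"wz": 0,"grip": 5}
    - {"dx": 0,"dy": 0.03,"dz": 8.3,"wx": 0,"wy": 0,"wz": 0,"grip": 5}
    - {"dx": 0,"dy": 0.03,"dz": 8.3,"wx": 0,"wy": 0,"wz": 0,"grip": 1.2}
    - {"dx": 0,"dy": 0.03,"dz": 8.3,"wx": 0,"wy": 0,"wz": 0,"grip": 1.2}
    - {"dx": 0,"dy": 0.03,"dz": 8.3,"wx": 0,"wy": 0,"wz": 0,"grip": 1.2}
    - {"dx": 0,"dy": 0.03,"dz": 8.3,"wx": 0,"wy": 0,"wz": 0,"grip": 1.2}

```text
clock: 3.1
eef_pos: [0.6631, -0.1818, 0.2802]
tool_rot: [-0.04, 0.999, -0.001, 0.002]
ft_force: [-2.0, -1.0, 6.6]
grip_width: 0.0134
grasp_force: 46.4
```

Run:
```python
from h import *
plan((.6636,-.1821,.273,94.5))
```

```text
t 3.1 tcp [ 0.6631 -0.1818  0.2802] yang 94.5 grip 0.0134 gf 46 F [-2.  -1.   6.6] j [-0.27  0.65  0.76  1.68 -0.   -0.35]
(0.6636, -0.1821, 0.273, 94.5) d [-0.04 -0.03  0.72] w [-0.002  0.004  0.001]
```

>>> arm_command:
  increments:
    - {"dx": 0,"dy": 0,"dz": 0.2,"wx": 0,"wy": 0,"wz": 0.14,"grip": 1.0}
    - {"dx": 0,"dy": 0,"dz": 0.2,"wx": 0,"wy": 0,"wz": 0.28,"grip": 1.0}
    - {"dx": 0,"dy": 0,"dz": 0.2,"wx": 0,"wy": 0,"wz": 0.42,"grip": 1.0}
    - {"dx": 0,"dy": 0,"dz": 0.2,"wx": 0,"wy": 0,"wz": 0.56,"grip": 1.0}
    - {"dx": 0,"dy": 0,"dz": 0.2,"wx": 0,"wy": 0,"wz": 0.7,"grip": 1.0}
    - {"dx": 0,"dy": 0,"dz": 0.2,"wx": 0,"wy": 0,"wz": 0.84,"grip": 1.0}
    - {"dx": 0,"dy": 0,"dz": 0.2,"wx": 0,"wy": 0,"wz": 0.98,"grip": 1.0}
    - {"dx": 0,"dy": 0,"dz": 0.2,"wx": 0,"wy": 0,"wz": 1.12,"grip": 1.0}
    - {"dx": 0,"dy": 0,"dz": 0.2,"wx": 0,"wy": 0,"wz": 1.26,"grip": 1.0}
    - {"dx": 0,"dy": 0,"dz": 0.2,"wx": 0,"wy": 0,"wz": 1.4,"grip": 1.0}

```text
clock: 4.1
eef_pos: [0.6638, -0.1809, 0.2802]
tool_rot: [0.615, 0.789, 0.002, 0.004]
ft_force: [-1.4, 1.1, 12.1]
grip_width: 0.0123
grasp_force: 61.1
```

>>> arm_command:
  increments:
    - {"dx": 0,"dy": 0,"dz": 0,"wx": 0,"wy": 0,"wz": 0.03,"grip": 1.0}
    - {"dx": 0,"dy": 0,"dz": 0,"wx": 0,"wy": 0,"wz": 0.03,"grip": 1.0}

```text
clock: 4.3
eef_pos: [0.664, -0.1812, 0.2802]
tool_rot: [0.624, 0.781, 0.002, 0.004]
ft_force: [-0.3, -0.7, 11.7]
grip_width: 0.0134
grasp_force: 41.9
```

Run:
```python
from h import *
plan((.6636,-.1821,.273,94.5)); print(monitor.get_obs()['ft_torque'])
```

```text
t 4.3 tcp [ 0.664  -0.1812  0.2802] yang 12.8 grip 0.0134 gf 42 F [-0.3 -0.7 11.7] j [-0.27  0.64  0.75  1.67  0.    1.08]
(0.6636, -0.1821, 0.273, 94.5) d [-0.08 -0.07  0.72] w [ 0.004  0.009 -1.426]
[-0.01644408  0.33047172  0.70483152]
```

>>> arm_command:
  increments:
    - {"dx": 0,"dy": 0,"dz": -0.2,"wx": 0,"wy": 0,"wz": -0.02,"grip": 3}
    - {"dx": 0,"dy": 0,"dz": -0.3,"wx": 0,"wy": 0,"wz": -0.02,"grip": 3}
    - {"dx": 0,"dy": 0,"dz": -0.4,"wx": 0,"wy": 0,"wz": -0.02,"grip": 3}
    - {"dx": 0,"dy": 0,"dz": -4,"wx": 0,"wy": 0,"wz": 0,"grip": 3}
    - {"dx": 0,"dy": 0,"dz": -8,"wx": 0,"wy": 0,"wz": 0,"grip": 3}
    - {"dx": 0,"dy": 0,"dz": -8,"wx": 0,"wy": 0,"wz": 0,"grip": 3}
    - {"dx": 0,"dy": 0,"dz": -8,"wx": 0,"wy": 0,"wz": 0,"grip": 3}

```text
clock: 5.0
eef_pos: [0.6634, -0.1815, 0.356]
tool_rot: [0.625, 0.781, 0.001, 0.001]
ft_force: [-0.1, -1.1, -1.5]
grip_width: 0.0301
grasp_force: 0.0
```

Run:
```python
from h import *
p,d,c=cap('wrist'); save(cv2.resize(p,(640,480)),'w2'); W=cloud(d,c)
k=(W[...,2]>.285)&(W[...,2]<.31)&(W[...,0]>.61)&(W[...,0]<.72)&(abs(W[...,1]+.18)<.05)&(p.max(-1)<80)
r=cv2.minAreaRect((W[k][:,:2]*1000).astype(np.float32));print(k.sum(),r,np.median(W[k][:,2]))
# tub yaw: edges
plan((.6450,.362,.25,4))
T=np.load('/tmp/top0.npz');S=np.load('/tmp/scene0.npz')
for Z in (T,S):
    q=Z['W']; hsv=cv2.cvtColor(Z['p'],cv2.COLOR_RGB2HSV); b=(hsv[...,0]>100)&(hsv[...,0]<130)&(hsv[...,1]>120)&(q[...,0]>.5)&(q[...,0]<.8)&(q[...,1]>.1)&(q[...,1]<.45)&(q[...,2]>.1)
    q=q[b]; k=(q[:,1]>.352); print(q[q[:,1]<.34].min(0),q[q[:,1]<.34].max(0),'lug',np.median(q[k],0),q[k].min(0),q[k].max(0))
    l=q[k]
    for y0 in (.355,.37,.385): 
        kk=abs(l[:,1]-y0)<.008
        if kk.sum(): print(y0,np.percentile(l[kk][:,0],[5,50,95]),kk.sum())
```

```text
1430 ((664.1385498046875, -180.64759826660156), (14.011367797851562, 74.81967163085938), 14.970715522766113) 0.2998580354362494
t 5.0 tcp [ 0.6628 -0.1813  0.3541] yang 12.7 grip 0.0301 gf 0 F [0.2 0.  0.3] j [-0.27  0.72  1.08  1.94  0.    1.08]
(0.645, 0.362, 0.25, 4) d [53.4  10.17 10.43] w [-0.001 -0.     0.151]
[0.55916568 0.1646868  0.10002551] [0.71630565 0.33900661 0.11965776] lug [0.64699618 0.36332896 0.10313787] [0.63661715 0.35310366 0.10032579] [0.65440443 0.37468719 0.10819844]
0.355 [0.63706896 0.6466905  0.65425047] 15
0.37 [0.63933453 0.64705104 0.65419018] 16
[0.55891564 0.16620677 0.10001728] [0.72170917 0.33991602 0.11804936] lug [0.64444108 0.36629793 0.1032882 ] [0.63590653 0.35521313 0.10078405] [0.65487075 0.37624509 0.10845155]
0.355 [0.63719085 0.64333132 0.65375623] 9
0.37 [0.63773109 0.64581971 0.65461617] 14
```

View pics/w2.png

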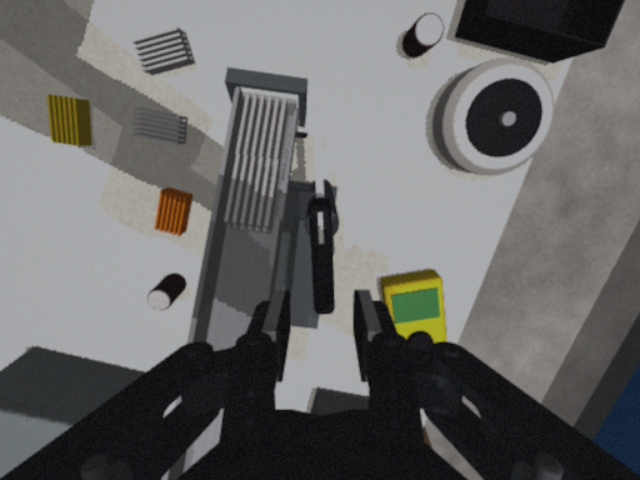

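The wrist picture shows that the parts have slid to the gate (265,160) and the bar lies along the chute at (322,250). The bar reads 78.8° turned against the 80.2° stop, so I'll nudge it firmly to the stop.

>>> arm_command:
  increments:
    - {"dx": 0,"dy": 0,"dz": 4,"wx": 0,"wy": 0,"wz": 0,"grip": 3}
    - {"dx": 0,"dy": 0,"dz": 7.6,"wx": 0,"wy": 0,"wz": 0,"grip": 3}
    - {"dx": 0,"dy": 0,"dz": 7.6,"wx": 0,"wy": 0,"wz": 0,"grip": 1}
    - {"dx": 0,"dy": 0,"dz": 7.6,"wx": 0,"wy": 0,"wz": 0,"grip": 1}
    - {"dx": 0,"dy": 0,"dz": 7.6,"wx": 0,"wy": 0,"wz": 0.04,"grip": 1}
    - {"dx": 0,"dy": 0,"dz": 7.6,"wx": 0,"wy": 0,"wz": 0.08,"grip": 1}
    - {"dx": 0,"dy": 0,"dz": 7.6,"wx": 0,"wy": 0,"wz": 0.12,"grip": 1}
    - {"dx": 0,"dy": 0,"dz": 7.6,"wx": 0,"wy": 0,"wz": 0.12,"grip": 1}

```text
clock: 5.85
eef_pos: [0.6628, -0.178, 0.2691]
tool_rot: [0.666, 0.746, -0.001, -0.007]
ft_force: [7.1, -0.1, -24.9]
grip_width: 0.0141
grasp_force: 130.0
```

>>> arm_command:
  increments:
    - {"dx": 0,"dy": 0,"dz": 0,"wx": 0,"wy": 0,"wz": 0,"grip": 3}
    - {"dx": 0,"dy": 0,"dz": 0,"wx": 0,"wy": 0,"wz": 0,"grip": 3}
    - {"dx": 0,"dy": 0,"dz": -4,"wx": 0,"wy": 0,"wz": 0,"grip": 3}
    - {"dx": 0,"dy": 0,"dz": -8,"wx": 0,"wy": 0,"wz": 0,"grip": 3}
    - {"dx": 0,"dy": 0,"dz": -8,"wx": 0,"wy": 0,"wz": 0,"grip": 3}
    - {"dx": 0,"dy": 0,"dz": -8,"wx": 0,"wy": 0,"wz": 0,"grip": 3}

```text
clock: 6.45
eef_pos: [0.663, -0.1817, 0.3622]
tool_rot: [0.671, 0.742, 0.001, 0.003]
ft_force: [0.2, 0.1, -0.8]
grip_width: 0.0298
grasp_force: 0.0
```

Run:
```python
from h import *
p,d,c=cap('wrist'); W=cloud(d,c)
k=(W[...,2]>.285)&(W[...,2]<.31)&(W[...,0]>.61)&(W[...,0]<.72)&(abs(W[...,1]+.18)<.05)&(p.max(-1)<80)
r=cv2.minAreaRect((W[k][:,:2]*1000).astype(np.float32));print(k.sum(),r,np.median(W[k][:,2]))
a=W[k][:,:2]; v=np.linalg.svd(a-a.mean(0),full_matrices=False)[2][0]; print('pca',np.degrees(np.arctan2(v[1],v[0])))
W=np.load('/tmp/w1.npz'); p=W['p'];W=W['W']
k=(W[...,2]>.285)&(W[...,2]<.31)&(W[...,0]>.61)&(W[...,0]<.72)&(abs(W[...,1]+.18)<.05)&(p.max(-1)<80)
a=W[k][:,:2]; v=np.linalg.svd(a-a.mean(0),full_matrices=False)[2][0]; print('pca start',np.degrees(np.arctan2(v[1],v[0])))
plan((.6450,.362,.3,4))
```

```text
1376 ((664.251953125, -180.7826385498047), (14.007877349853516, 75.01439666748047), 15.021418571472168) 0.2998420284943417
pca -75.12550591133946
pca start 4.356635016357695
t 6.5 tcp [ 0.6625 -0.1815  0.36  ] yang 5.8 grip 0.0298 gf 0 F [ 0.2  0.3 -1.2] j [-0.27  0.72  1.11  1.95 -0.    1.2 ]
(0.645, 0.362, 0.3, 4) d [54.26  3.7   5.97] w [0.002 0.001 0.031]
```

The handle reading did not change, so it is at its stop. Now the tub lug.

Run:
```python
from h import *
plan((.6443,.342,.20,-4))
```

```text
t 6.5 tcp [ 0.6625 -0.1815  0.36  ] yang 5.8 grip 0.0298 gf 0 F [ 0.2  0.3 -1.2] j [-0.27  0.72  1.11  1.95 -0.    1.2 ]
(0.6443, 0.342, 0.2, -4) d [52.29  3.41 15.97] w [0.002 0.001 0.17 ]
```

>>> arm_command:
  increments:
    - {"dx": 5,"dy": 0.3,"dz": 0,"wx": 0,"wy": 0,"wz": 0.04,"grip": 5}
    - {"dx": 52.3,"dy": 3.4,"dz": 16,"wx": 0,"wy": 0,"wz": 0.17,"grip": 5}
    - {"dx": 52.3,"dy": 3.4,"dz": 16,"wx": 0,"wy": 0,"wz": 0.17,"grip": 5}
    - {"dx": 52.3,"dy": 3.4,"dz": 16,"wx": 0,"wy": 0,"wz": 0.17,"grip": 5}
    - {"dx": 52.3,"dy": 3.4,"dz": 16,"wx": 0,"wy": 0,"wz": 0.17,"grip": 5}
    - {"dx": 52.3,"dy": 3.4,"dz": 16,"wx": 0,"wy": 0,"wz": 0.17,"grip": 5}
    - {"dx": 52.3,"dy": 3.4,"dz": 16,"wx": 0,"wy": 0,"wz": 0.17,"grip": 5}
    - {"dx": 52.3,"dy": 3.4,"dz": 16,"wx": 0,"wy": 0,"wz": 0.17,"grip": 5}
    - {"dx": 52.3,"dy": 3.4,"dz": 16,"wx": 0,"wy": 0,"wz": 0.17,"grip": 5}
    - {"dx": 52.3,"dy": 3.4,"dz": 16,"wx": 0,"wy": 0,"wz": 0.17,"grip": 5}

```text
clock: 7.5
eef_pos: [0.6436, 0.2958, 0.2129]
tool_rot: [0.731, 0.682, -0.002, -0.0]
ft_force: [1.1, 0.6, 0.3]
grip_width: 0.0499
grasp_force: 0.0
```

>>> arm_command:
  increments:
    - {"dx": 9.7,"dy": 0,"dz": 3,"wx": 0,"wy": 0,"wz": 0,"grip": 5}

```text
clock: 7.6
eef_pos: [0.6466, 0.3434, 0.1983]
tool_rot: [0.731, 0.682, -0.002, -0.0]
ft_force: [0.9, 0.1, 0.9]
grip_width: 0.0498
grasp_force: 0.0
```

Run:
```python
from h import *
plan((.6443,.342,.20,-4))
```

```text
t 7.6 tcp [0.6466 0.3434 0.1983] yang -4.0 grip 0.0498 gf 0 F [0.9 0.1 0.9] j [ 0.49  0.77  0.77  1.57 -0.    2.13]
(0.6443, 0.342, 0.2, -4) d [-0.16 -0.22 -0.17] w [-0.003  0.002  0.001]
```

Run:
```python
from h import *
p,d,c=cap('wrist'); W=cloud(d,c); hsv=cv2.cvtColor(p,cv2.COLOR_RGB2HSV)
b=(hsv[...,0]>100)&(hsv[...,0]<130)&(hsv[...,1]>120)
k=b&(W[...,2]>.095)&(W[...,2]<.107)&(W[...,1]>.33); q=W[k]; print(k.sum(),q.min(0),q.max(0))
print(cv2.minAreaRect((q[:,:2]*1000).astype(np.float32)),np.median(q[:,2]))
for y in np.arange(.32,.39,.01):
    kk=b&(abs(W[...,1]-y)<.004)&(W[...,2]>.09)&(abs(W[...,0]-.645)<.03); 
    if kk.sum(): print(round(y,2),np.percentile(W[kk][:,0],[3,97]),np.median(W[kk][:,2]))
save(p,'w3')
plan((.6443,.342,.078,-4))
```

```text
1059 [0.63460932 0.3300244  0.09500406] [0.65654957 0.3780986  0.10445293]
((645.6015014648438, 353.7727966308594), (48.24436950683594, 19.213470458984375), 86.55593872070312) 0.10215714327444725
0.32 [0.61728769 0.67311232] 0.10712538606413188
0.33 [0.63481737 0.67146817] 0.10248012738209614
0.34 [0.62169107 0.67189324] 0.10227058244258579
0.35 [0.63626935 0.67246087] 0.10265074192601334
0.36 [0.6220795 0.6653966] 0.10284402387709878
0.37 [0.63802552 0.65605982] 0.10228031643283969
0.38 [0.63958537 0.65542239] 0.09959044136703274
t 7.7 tcp [0.6442 0.3518 0.1923] yang -3.5 grip 0.0500 gf 0 F [-2.6  4.4 -3.9] j [0.5  0.78 0.77 1.57 0.   2.13]
(0.6443, 0.342, 0.078, -4) d [-0.97  0.18 11.43] w [-0.01   0.     0.009]
```

View pics/w3.png

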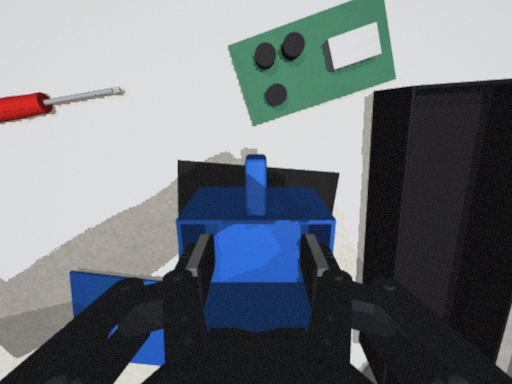

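>>> arm_command:
  increments:
    - {"dx": -0.7,"dy": 0.1,"dz": 5,"wx": 0,"wy": 0,"wz": 0.01,"grip": 5}
    - {"dx": -0.7,"dy": 0.1,"dz": 9,"wx": 0,"wy": 0,"wz": 0.01,"grip": 5}
    - {"dx": -0.7,"dy": 0.1,"dz": 11.9,"wx": 0,"wy": 0,"wz": 0.01,"grip": 5}
    - {"dx": -0.7,"dy": 0.1,"dz": 11.9,"wx": 0,"wy": 0,"wz": 0.01,"grip": 5}
    - {"dx": -0.7,"dy": 0.1,"dz": 11.9,"wx": 0,"wy": 0,"wz": 0.01,"grip": 5}
    - {"dx": -0.7,"dy": 0.1,"dz": 11.9,"wx": 0,"wy": 0,"wz": 0.01,"grip": 5}

```text
clock: 8.25
eef_pos: [0.6503, 0.3357, 0.0839]
tool_rot: [0.735, 0.679, 0.002, 0.001]
ft_force: [-0.5, 0.4, 0.6]
grip_width: 0.05
grasp_force: 0.0
```

Run:
```python
from h import *
plan((.6452,.345,.072,-3.6))
```

```text
t 8.2 tcp [0.6503 0.3357 0.0839] yang -4.5 grip 0.0500 gf 0 F [-0.5  0.4  0.6] j [ 0.48  0.79  0.52  1.29 -0.    2.13]
(0.6452, 0.345, 0.072, -3.6) d [ 0.88 -0.58  1.19] w [ 0.003 -0.002 -0.017]
```

>>> arm_command:
  increments:
    - {"dx": 0.9,"dy": -0.6,"dz": 1.2,"wx": 0,"wy": 0,"wz": -0.01,"grip": 5}
    - {"dx": 0.9,"dy": -0.6,"dz": 1.2,"wx": 0,"wy": 0,"wz": -0.01,"grip": 5}
    - {"dx": 0.9,"dy": -0.6,"dz": 1.2,"wx": 0,"wy": 0,"wz": -0.01,"grip": 5}
    - {"dx": 0.9,"dy": -0.6,"dz": 1.2,"wx": 0,"wy": 0,"wz": -0.01,"grip": 5}

```text
clock: 8.65
eef_pos: [0.6439, 0.3452, 0.0698]
tool_rot: [0.731, 0.682, 0.0, 0.0]
ft_force: [-0.3, 0.5, -0.3]
grip_width: 0.05
grasp_force: 0.0
```

Run:
```python
from h import *
plan((.6452,.345,.072,-3.6))
```

```text
t 8.7 tcp [0.6439 0.3452 0.0698] yang -3.9 grip 0.0500 gf 0 F [-0.3  0.5 -0.3] j [ 0.49  0.8   0.5   1.27 -0.    2.13]
(0.6452, 0.345, 0.072, -3.6) d [-0.01  0.13 -0.22] w [ 0.    -0.    -0.006]
```

Good. Close on the lug, then lift a little.

>>> arm_command:
  increments:
    - {"dx": 0,"dy": 0.1,"dz": 0,"wx": 0,"wy": 0,"wz": 0,"grip": 1.6}
    - {"dx": 0,"dy": 0.1,"dz": 0,"wx": 0,"wy": 0,"wz": 0,"grip": 1.6}
    - {"dx": 0,"dy": 0.1,"dz": 0,"wx": 0,"wy": 0,"wz": 0,"grip": 1.6}
    - {"dx": 0,"dy": 0.1,"dz": 0,"wx": 0,"wy": 0,"wz": 0,"grip": 1.6}
    - {"dx": 0,"dy": 0.1,"dz": -0.5,"wx": 0,"wy": 0,"wz": 0,"grip": 1.6}
    - {"dx": 0,"dy": 0.1,"dz": -1.5,"wx": 0,"wy": 0,"wz": 0,"grip": 1.6}
    - {"dx": 0,"dy": 0.1,"dz": -2.0,"wx": 0,"wy": 0,"wz": 0,"grip": 1.6}
    - {"dx": 0,"dy": 0.1,"dz": -2.0,"wx": 0,"wy": 0,"wz": 0,"grip": 1.6}

```text
clock: 9.45
eef_pos: [0.6457, 0.3452, 0.0911]
tool_rot: [0.731, 0.682, 0.001, 0.0]
ft_force: [1.0, -0.5, -2.4]
grip_width: 0.0193
grasp_force: 59.6
```

```bash
cat >> h.py <<'E'
def tubfit(n='top',verbose=True):
    p,d,c=cap(n); W=cloud(d,c); hsv=cv2.cvtColor(p,cv2.COLOR_RGB2HSV)
    b=(hsv[...,0]>100)&(hsv[...,0]<130)&(hsv[...,1]>110)&(W[...,0]>.5)&(W[...,2]>.03)
    return p,d,c,W,b
def rimplane(n='top'):
    p,d,c,W,b=tubfit(n); k=b&(W[...,2]>.085)
    q=W[k]; n_,l,st,ce=cv2.connectedComponentsWithStats(k.astype(np.uint8)); l=l==1+np.argmax(st[1:,4]); q=W[l]
    z=np.percentile(q[:,2],70); q=q[abs(q[:,2]-z)<.02]
    A=np.c_[q[:,:2],np.ones(len(q))]; s=np.ones(len(q),bool)
    for _ in range(6):
        s0=np.linalg.lstsq(A[s],q[s,2],rcond=None)[0]; r=q[:,2]-A@s0; s=abs(r)<max(.003,r[s].std()*1.5)
    print(n,'rim slope x,y deg',np.degrees(s0[:2]).round(2),'n',s.sum(),'mean',q[s].mean(0).round(4),'range',q[s].min(0).round(3),q[s].max(0).round(3))
    print('  rect',cv2.minAreaRect((q[s][:,:2]*1000).astype(np.float32)))
    return p
E
python3 - <<'E'
from h import *
plan((.6452,.345,.092,-3.6)); rimplane('top'); p=rimplane('scene'); save(cv2.resize(p[100:300,100:420],None,fx=2,fy=2),'s2')
E
```

```text
t 9.4 tcp [0.6457 0.3452 0.0911] yang -4.0 grip 0.0193 gf 60 F [ 1.  -0.5 -2.4] j [0.49 0.79 0.53 1.31 0.   2.13]
(0.6452, 0.345, 0.092, -3.6) d [-0.03 -0.05 -0.09] w [ 0.002 -0.001 -0.006]
top rim slope x,y deg [ 0.52 -0.02] n 153 mean [0.6495 0.2381 0.1318] range [0.561 0.166 0.128] [0.718 0.324 0.135]
  rect ((638.9603881835938, 246.90965270996094), (155.904541015625, 150.49191284179688), 85.61964416503906)
scene rim slope x,y deg [-37.27  -2.56] n 272 mean [2.129  0.08   0.1575] range [ 2.115 -0.098  0.142] [2.143 0.292 0.176]
  rect ((2128.829345703125, 97.29946899414062), (27.094388961791992, 390.1756286621094), 0.1312573254108429)
```

The tub hangs level, 20 mm up. Next I carry it to the lip.

Run:
```python
from h import *
fx=np.array([.0785,-.9969]); lip=np.array([.5949,-.1026])
def T(x,z): return (*(lip+(x-.0985)*fx),z,4.9)
plan(T(-.115,.095),T(-.06,.092),T(-.060,.084),T(-.041,.084))
```

```text
t 9.6 tcp [0.645  0.3449 0.0897] yang -4.0 grip 0.0194 gf 60 F [-1.1 -1.  -2.9] j [0.49 0.79 0.53 1.31 0.   2.13]
(np.float64(0.57814025), np.float64(0.11023815000000003), 0.095, 4.9) d [-23.87  -5.05  -0.54] w [ 0.    -0.    -0.155]
(np.float64(0.58245775), np.float64(0.055408650000000004), 0.092, 4.9) d [-29.31  -4.24  -0.24] w [ 0.    -0.    -0.155]
(np.float64(0.58245775), np.float64(0.055408650000000004), 0.084, 4.9) d [-29.31  -4.24   0.56] w [ 0.    -0.    -0.155]
(np.float64(0.58394925), np.float64(0.036467550000000015), 0.084, 4.9) d [-31.19  -3.96   0.56] w [ 0.    -0.    -0.155]
```

>>> arm_command:
  increments:
    - {"dx": -2,"dy": 0,"dz": -0.5,"wx": 0,"wy": 0,"wz": 0,"grip": 1.6}
    - {"dx": -5,"dy": -0.6,"dz": -0.5,"wx": 0,"wy": 0,"wz": -0.02,"grip": 1.6}
    - {"dx": -8,"dy": -1.3,"dz": -0.5,"wx": 0,"wy": 0,"wz": -0.04,"grip": 1.6}
    - {"dx": -11,"dy": -2,"dz": -0.5,"wx": 0,"wy": 0,"wz": -0.06,"grip": 1.6}
    - {"dx": -14,"dy": -2.8,"dz": -0.5,"wx": 0,"wy": 0,"wz": -0.09,"grip": 1.6}
    - {"dx": -17,"dy": -3.6,"dz": -0.5,"wx": 0,"wy": 0,"wz": -0.11,"grip": 1.6}
    - {"dx": -20,"dy": -4.2,"dz": -0.5,"wx": 0,"wy": 0,"wz": -0.13,"grip": 1.6}
    - {"dx": -22.5,"dy": -4.7,"dz": -0.5,"wx": 0,"wy": 0,"wz": -0.155,"grip": 1.6}
    - {"dx": -23.9,"dy": -5.0,"dz": -0.5,"wx": 0,"wy": 0,"wz": -0.155,"grip": 1.6}
    - {"dx": -23.9,"dy": -5.0,"dz": -0.5,"wx": 0,"wy": 0,"wz": -0.155,"grip": 1.6}

```text
clock: 10.55
eef_pos: [0.5778, 0.1082, 0.0943]
tool_rot: [0.677, 0.736, -0.0, -0.0]
ft_force: [0.3, 0.7, -0.9]
grip_width: 0.0193
grasp_force: 59.6
```

Run:
```python
from h import *
fx=np.array([.0785,-.9969]); lip=np.array([.5949,-.1026])
def T(x,z): return (*(lip+(x-.0985)*fx).round(4),z,4.9)
p=rimplane('top')
plan(T(-.06,.092),T(-.060,.084),T(-.041,.084))
p,d,c=cap('scene'); save(cv2.resize(p[120:320,180:440],None,fx=3,fy=3),'s3')
```

```text
top rim slope x,y deg [-0.37 -0.47] n 101 mean [ 0.5871 -0.0231  0.1354] range [ 0.509 -0.072  0.132] [0.663 0.072 0.139]
  rect ((586.6514282226562, -0.4762115478515625), (149.94004821777344, 132.8201446533203), 5.334931373596191)
t 10.6 tcp [0.5785 0.1096 0.0944] yang 4.8 grip 0.0190 gf 60 F [ 0.8  0.6 -1.4] j [0.19 0.5  0.02 1.09 0.   1.67]
(np.float64(0.5825), np.float64(0.0554), 0.092, 4.9) d [-5.43 -0.06  0.24] w [ 0.    -0.001 -0.001]
(np.float64(0.5825), np.float64(0.0554), 0.084, 4.9) d [-5.43 -0.06  1.04] w [ 0.    -0.001 -0.001]
(np.float64(0.5839), np.float64(0.0365), 0.084, 4.9) d [-7.33 -0.08  1.04] w [ 0.    -0.001 -0.001]
```

View pics/s3.png

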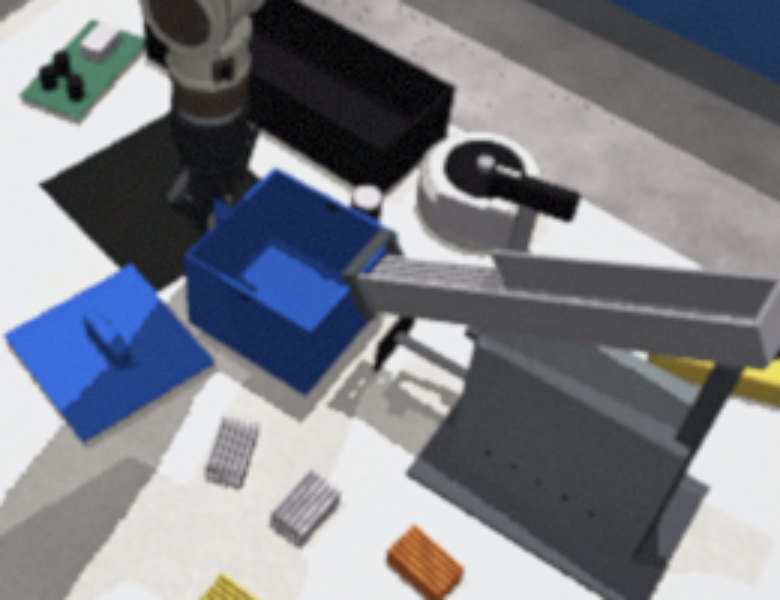

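The picture shows the tub level in front of the gate (crop 370,260), the paddle hanging below (395,345), and the parts waiting at the gate. Moving in.

>>> arm_command:
  increments:
    - {"dx": -1.5,"dy": 0,"dz": 0,"wx": 0,"wy": 0,"wz": 0,"grip": 1.6}
    - {"dx": -3,"dy": 0,"dz": 0.2,"wx": 0,"wy": 0,"wz": 0,"grip": 1.6}
    - {"dx": -4.5,"dy": 0,"dz": 0.5,"wx": 0,"wy": 0,"wz": 0,"grip": 1.6}
    - {"dx": -5.4,"dy": 0,"dz": 0.8,"wx": 0,"wy": 0,"wz": 0,"grip": 1.6}
    - {"dx": -5.8,"dy": 0,"dz": 1.0,"wx": 0,"wy": 0,"wz": 0,"grip": 1.6}
    - {"dx": -6.3,"dy": -0.1,"dz": 1.0,"wx": 0,"wy": 0,"wz": 0,"grip": 1.6}
    - {"dx": -6.8,"dy": -0.1,"dz": 1.0,"wx": 0,"wy": 0,"wz": 0,"grip": 1.6}
    - {"dx": -7.2,"dy": -0.1,"dz": 1.0,"wx": 0,"wy": 0,"wz": 0,"grip": 1.6}
    - {"dx": -7.3,"dy": -0.1,"dz": 1.0,"wx": 0,"wy": 0,"wz": 0,"grip": 1.6}
    - {"dx": -7.3,"dy": -0.1,"dz": 1.0,"wx": 0,"wy": 0,"wz": 0,"grip": 1.6}

```text
clock: 11.65
eef_pos: [0.584, 0.0373, 0.0844]
tool_rot: [0.676, 0.737, 0.0, 0.0]
ft_force: [2.5, 4.3, -2.1]
grip_width: 0.0191
grasp_force: 59.6
```

Run:
```python
from h import *
fx=np.array([.0785,-.9969]); lip=np.array([.5949,-.1026])
def T(x,z): return (*(lip+(x-.0985)*fx).round(4),z,4.9)
plan(T(-.041,.084))
p,d,c=cap('top'); p2,_,_=cap('scene'); save(np.hstack([cv2.resize(p[120:220,230:340],None,fx=4,fy=4),cv2.resize(p2[150:270,220:320],(333,400))]),'s4')
```

```text
t 11.7 tcp [0.584  0.0373 0.0844] yang 5.0 grip 0.0191 gf 60 F [ 2.5  4.3 -2.1] j [ 0.06  0.51 -0.    1.06  0.    1.55]
(np.float64(0.5839), np.float64(0.0365), 0.084, 4.9) d [-0.08 -0.02  0.04] w [ 0.001 -0.     0.001]
```

View pics/s4.png

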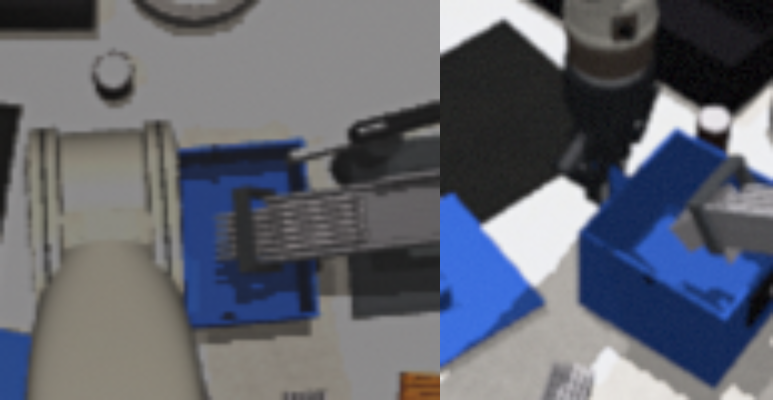

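Parts are sliding out over the lip into the tub. Holding.

>>> arm_command:
  increments:
    - {"dx": -0.1,"dy": 0,"dz": 0,"wx": 0,"wy": 0,"wz": 0,"grip": 1.6}
    - {"dx": -0.1,"dy": 0,"dz": 0,"wx": 0,"wy": 0,"wz": 0,"grip": 1.6}
    - {"dx": -0.1,"dy": 0,"dz": 0,"wx": 0,"wy": 0,"wz": 0,"grip": 1.6}
    - {"dx": -0.1,"dy": 0,"dz": 0,"wx": 0,"wy": 0,"wz": 0,"grip": 1.6}
    - {"dx": -0.1,"dy": 0,"dz": 0,"wx": 0,"wy": 0,"wz": 0,"grip": 1.6}
    - {"dx": -0.1,"dy": 0,"dz": 0,"wx": 0,"wy": 0,"wz": 0,"grip": 1.6}
    - {"dx": -0.1,"dy": 0,"dz": 0,"wx": 0,"wy": 0,"wz": 0,"grip": 1.6}
    - {"dx": -0.1,"dy": 0,"dz": 0,"wx": 0,"wy": 0,"wz": 0,"grip": 1.6}
    - {"dx": -0.1,"dy": 0,"dz": 0,"wx": 0,"wy": 0,"wz": 0,"grip": 1.6}
    - {"dx": -0.1,"dy": 0,"dz": 0,"wx": 0,"wy": 0,"wz": 0,"grip": 1.6}

```text
clock: 12.75
eef_pos: [0.5834, 0.037, 0.0837]
tool_rot: [0.676, 0.737, 0.0, -0.001]
ft_force: [1.5, 5.2, -4.5]
grip_width: 0.0191
grasp_force: 62.9
```

Run:
```python
from h import *
plan((.584,.037,.084,5))
p,d,c=cap('top'); p2,_,_=cap('scene'); save(np.hstack([cv2.resize(p[120:220,230:340],None,fx=4,fy=4),cv2.resize(p2[150:270,220:320],(333,400))]),'s5')
```

```text
t 12.8 tcp [0.5834 0.037  0.0837] yang 5.0 grip 0.0191 gf 63 F [ 1.5  5.2 -4.5] j [ 0.06  0.51 -0.    1.06  0.    1.55]
(0.584, 0.037, 0.084, 5) d [-0.    0.06 -0.03] w [-0.001 -0.002 -0.001]
```

View pics/s5.png

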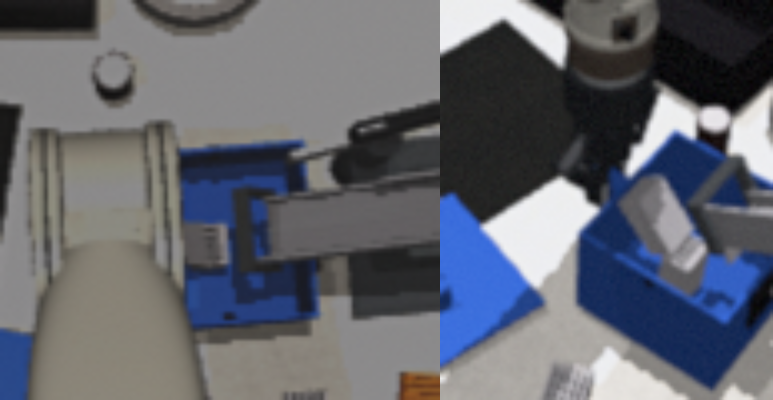

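Both fed sinks are in the tub (crop 655,220 and 683,265) and the chute is empty. Backing out and returning to the mat.

>>> arm_command:
  increments:
    - {"dx": 1,"dy": 0,"dz": 0,"wx": 0,"wy": 0,"wz": 0,"grip": 1.6}
    - {"dx": 2.5,"dy": 0,"dz": 0,"wx": 0,"wy": 0,"wz": 0,"grip": 1.6}
    - {"dx": 4,"dy": 0,"dz": -0.5,"wx": 0,"wy": 0,"wz": 0,"grip": 1.6}
    - {"dx": 6,"dy": 0,"dz": -0.9,"wx": 0,"wy": 0,"wz": 0,"grip": 1.6}
    - {"dx": 8,"dy": 0,"dz": -1.0,"wx": 0,"wy": 0,"wz": 0,"grip": 1.6}
    - {"dx": 10,"dy": 0.5,"dz": -1.0,"wx": 0,"wy": 0,"wz": 0.02,"grip": 1.6}
    - {"dx": 12,"dy": 1.1,"dz": -1.0,"wx": 0,"wy": 0,"wz": 0.04,"grip": 1.6}
    - {"dx": 14,"dy": 1.7,"dz": -1.0,"wx": 0,"wy": 0,"wz": 0.06,"grip": 1.6}
    - {"dx": 16,"dy": 2.2,"dz": -1.0,"wx": 0,"wy": 0,"wz": 0.08,"grip": 1.6}
    - {"dx": 16,"dy": 2.2,"dz": -1.0,"wx": 0,"wy": 0,"wz": 0.08,"grip": 1.6}

```text
clock: 13.85
eef_pos: [0.592, 0.2007, 0.0946]
tool_rot: [0.704, 0.71, 0.0, 0.0]
ft_force: [0.3, -0.9, -3.1]
grip_width: 0.0192
grasp_force: 63.3
```

Run:
```python
from h import *
plan((.640,.340,.09,-5),(.640,.340,.0705,-5)); rimplane('top')
```

```text
t 13.8 tcp [0.592  0.2007 0.0946] yang 0.5 grip 0.0192 gf 63 F [ 0.3 -0.9 -3.1] j [ 0.33  0.57  0.14  1.14 -0.    1.89]
(0.64, 0.34, 0.09, -5) d [13.89  4.93  0.47] w [ 0.001 -0.     0.096]
(0.64, 0.34, 0.0705, -5) d [13.89  4.93  2.42] w [ 0.001 -0.     0.096]
top rim slope x,y deg [0.96 2.34] n 116 mean [0.5915 0.084  0.1327] range [0.518 0.025 0.127] [0.667 0.173 0.138]
  rect ((592.0595092773438, 98.3874282836914), (147.4640350341797, 146.91384887695312), 0.6337457299232483)
```

>>> arm_command:
  increments:
    - {"dx": 2.5,"dy": 0.9,"dz": -0.3,"wx": 0,"wy": 0,"wz": 0.02,"grip": 1.6}
    - {"dx": 5,"dy": 1.8,"dz": -0.3,"wx": 0,"wy": 0,"wz": 0.04,"grip": 1.6}
    - {"dx": 7.5,"dy": 2.7,"dz": -0.3,"wx": 0,"wy": 0,"wz": 0.06,"grip": 1.6}
    - {"dx": 10,"dy": 3.6,"dz": 0,"wx": 0,"wy": 0,"wz": 0.08,"grip": 1.6}
    - {"dx": 12.5,"dy": 4.4,"dz": 0.3,"wx": 0,"wy": 0,"wz": 0.096,"grip": 1.6}
    - {"dx": 13.9,"dy": 4.9,"dz": 0.5,"wx": 0,"wy": 0,"wz": 0.096,"grip": 1.6}
    - {"dx": 13.9,"dy": 4.9,"dz": 0.9,"wx": 0,"wy": 0,"wz": 0.096,"grip": 1.6}
    - {"dx": 13.9,"dy": 4.9,"dz": 1.4,"wx": 0,"wy": 0,"wz": 0.096,"grip": 1.6}
    - {"dx": 13.9,"dy": 4.9,"dz": 1.8,"wx": 0,"wy": 0,"wz": 0.096,"grip": 1.6}
    - {"dx": 13.9,"dy": 4.9,"dz": 1.9,"wx": 0,"wy": 0,"wz": 0.096,"grip": 1.6}

```text
clock: 14.9
eef_pos: [0.6396, 0.335, 0.0745]
tool_rot: [0.739, 0.674, -0.001, -0.0]
ft_force: [-0.3, 0.5, -3.1]
grip_width: 0.0193
grasp_force: 63.3
```

Run:
```python
from h import *
plan((.640,.340,.0705,-5)); rimplane('top')
```

```text
t 14.9 tcp [0.6396 0.335  0.0745] yang -5.2 grip 0.0193 gf 63 F [-0.3  0.5 -3.1] j [ 0.48  0.78  0.47  1.26 -0.    2.14]
(0.64, 0.34, 0.0705, -5) d [ 0.51 -0.    0.39] w [-0.002  0.002 -0.004]
top rim slope x,y deg [0.01 0.58] n 147 mean [0.6419 0.2273 0.1136] range [0.552 0.155 0.11 ] [0.711 0.313 0.117]
  rect ((630.4954223632812, 234.2931671142578), (150.7501220703125, 151.53231811523438), 84.74723815917969)
```

>>> arm_command:
  increments:
    - {"dx": 0.5,"dy": 0,"dz": 0.1,"wx": 0,"wy": 0,"wz": 0,"grip": 1.6}
    - {"dx": 0.5,"dy": 0,"dz": 0.3,"wx": 0,"wy": 0,"wz": 0,"grip": 1.6}
    - {"dx": 0.5,"dy": 0,"dz": 0.45,"wx": 0,"wy": 0,"wz": 0,"grip": 1.6}
    - {"dx": 0.5,"dy": 0,"dz": 0.45,"wx": 0,"wy": 0,"wz": 0,"grip": 1.6}
    - {"dx": 0.5,"dy": 0,"dz": 0.45,"wx": 0,"wy": 0,"wz": 0,"grip": 2.5}
    - {"dx": 0.5,"dy": 0,"dz": 0.45,"wx": 0,"wy": 0,"wz": 0,"grip": 5}
    - {"dx": 0.5,"dy": 0,"dz": 0.45,"wx": 0,"wy": 0,"wz": 0,"grip": 5}
    - {"dx": 0.5,"dy": 0,"dz": 0.45,"wx": 0,"wy": 0,"wz": 0,"grip": 5}

```text
clock: 15.75
eef_pos: [0.6406, 0.3413, 0.0708]
tool_rot: [0.738, 0.674, -0.0, 0.0]
ft_force: [0.7, -0.2, -0.8]
grip_width: 0.0498
grasp_force: 0.0
```

>>> arm_command:
  increments:
    - {"dx": 0.5,"dy": 0,"dz": -4,"wx": 0,"wy": 0,"wz": 0,"grip": 5}
    - {"dx": 0.5,"dy": 0,"dz": -9,"wx": 0,"wy": 0,"wz": 0,"grip": 5}
    - {"dx": 0.5,"dy": 0,"dz": -14,"wx": 0,"wy": 0,"wz": 0,"grip": 5}
    - {"dx": -5,"dy": 0,"dz": -19,"wx": 0,"wy": 0,"wz": 0,"grip": 5}
    - {"dx": -10,"dy": 0,"dz": -24,"wx": 0,"wy": 0,"wz": 0,"grip": 5}
    - {"dx": -15,"dy": 0,"dz": -28,"wx": 0,"wy": 0,"wz": 0,"grip": 5}
    - {"dx": -20,"dy": 0,"dz": -29,"wx": 0,"wy": 0,"wz": 0,"grip": 3}
    - {"dx": -25,"dy": 0,"dz": -29,"wx": 0,"wy": 0,"wz": 0,"grip": 3}

```text
clock: 16.55
eef_pos: [0.6231, 0.1431, 0.3504]
tool_rot: [0.738, 0.675, 0.002, 0.001]
ft_force: [1.2, -0.2, 0.5]
grip_width: 0.0299
grasp_force: 0.0
```

Run:
```python
from h import *
p=rimplane('top')
plan((.6638,-.1815,.36,12.7),(.6638,-.1815,.36,15))
p2,_,_=cap('scene'); save(np.hstack([cv2.resize(p[120:220,150:260],None,fx=4,fy=4),cv2.resize(p2[130:220,190:290],(333,400))]),'s6')
```

```text
top rim slope x,y deg [-2.06 -6.21] n 90 mean [0.6282 0.3343 0.1056] range [0.562 0.282 0.1  ] [0.667 0.372 0.116]
  rect ((605.9689331054688, 327.91412353515625), (108.9767837524414, 65.52787780761719), 16.424142837524414)
t 16.6 tcp [0.6233 0.1345 0.3531] yang -5.6 grip 0.0300 gf 0 F [ 1.8 -3.1  2.7] j [ 0.22  0.54  0.77  1.79 -0.01  1.88]
(0.6638, -0.1815, 0.36, 12.7) d [-31.06   7.1   -0.53] w [ 0.007  0.005 -0.319]
(0.6638, -0.1815, 0.36, 15) d [-31.06   7.1   -0.53] w [ 0.007  0.005 -0.359]
```

View pics/s6.png

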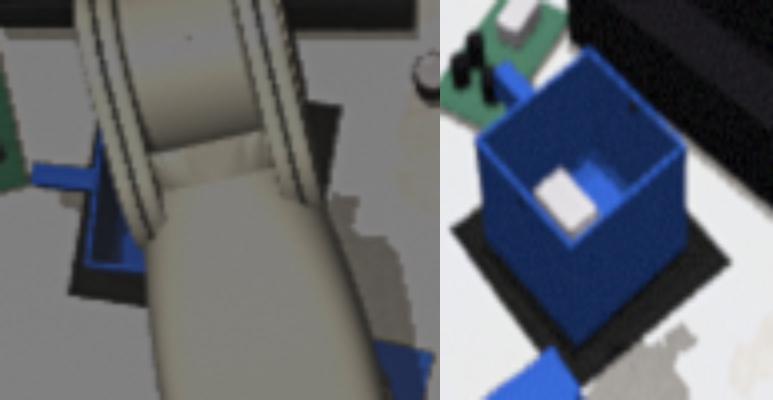

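The tub stands on the mat with the sinks inside. Next: shut-off off.

>>> arm_command:
  increments:
    - {"dx": -31,"dy": 7.1,"dz": -0.7,"wx": 0,"wy": 0,"wz": -0.36,"grip": 3}
    - {"dx": -31,"dy": 7.1,"dz": -0.7,"wx": 0,"wy": 0,"wz": -0.36,"grip": 3}
    - {"dx": -31,"dy": 7.1,"dz": -0.7,"wx": 0,"wy": 0,"wz": -0.36,"grip": 3}
    - {"dx": -31,"dy": 7.1,"dz": -0.7,"wx": 0,"wy": 0,"wz": -0.36,"grip": 3}
    - {"dx": -31,"dy": 7.1,"dz": -0.7,"wx": 0,"wy": 0,"wz": -0.36,"grip": 3}
    - {"dx": -31,"dy": 7.1,"dz": -0.7,"wx": 0,"wy": 0,"wz": -0.36,"grip": 3}
    - {"dx": -31,"dy": 7.1,"dz": -0.7,"wx": 0,"wy": 0,"wz": -0.36,"grip": 3}
    - {"dx": -31,"dy": 7.1,"dz": -0.7,"wx": 0,"wy": 0,"wz": -0.36,"grip": 3}
    - {"dx": -31,"dy": 7.1,"dz": -0.7,"wx": 0,"wy": 0,"wz": -0.36,"grip": 3}
    - {"dx": -31,"dy": 7.1,"dz": -0.7,"wx": 0,"wy": 0,"wz": -0.36,"grip": 3}

```text
clock: 17.65
eef_pos: [0.6658, -0.1695, 0.3545]
tool_rot: [0.605, 0.796, 0.0, -0.0]
ft_force: [0.2, -0.3, -0.5]
grip_width: 0.0298
grasp_force: 0.0
```

Run:
```python
from h import *
plan((.6638,-.1815,.273,15))
```

```text
t 17.6 tcp [ 0.6658 -0.1695  0.3545] yang 15.6 grip 0.0298 gf 0 F [ 0.2 -0.3 -0.5] j [-0.25  0.72  1.08  1.94  0.    1.05]
(0.6638, -0.1815, 0.273, 15) d [-1.1  -0.51  8.15] w [-0.    -0.001  0.01 ]
```

>>> arm_command:
  increments:
    - {"dx": -1.1,"dy": -0.5,"dz": 1,"wx": 0,"wy": 0,"wz": 0,"grip": 3}
    - {"dx": -1.1,"dy": -0.5,"dz": 5,"wx": 0,"wy": 0,"wz": 0,"grip": 3}
    - {"dx": -1.1,"dy": -0.5,"dz": 8.1,"wx": 0,"wy": 0,"wz": 0,"grip": 3}
    - {"dx": -1.1,"dy": -0.5,"dz": 8.1,"wx": 0,"wy": 0,"wz": 0,"grip": 3}
    - {"dx": -1.1,"dy": -0.5,"dz": 8.1,"wx": 0,"wy": 0,"wz": 0,"grip": 1}
    - {"dx": -1.1,"dy": -0.5,"dz": 8.1,"wx": 0,"wy": 0,"wz": 0,"grip": 1}
    - {"dx": -1.1,"dy": -0.5,"dz": 8.1,"wx": 0,"wy": 0,"wz": 0,"grip": 1}

```text
clock: 18.35
eef_pos: [0.6641, -0.1816, 0.2754]
tool_rot: [0.605, 0.796, 0.001, 0.0]
ft_force: [-3.0, 5.0, -2.5]
grip_width: 0.0129
grasp_force: 64.4
```

>>> arm_command:
  increments:
    - {"dx": 0,"dy": 0,"dz": 0,"wx": 0,"wy": 0,"wz": -0.14,"grip": 1.0}
    - {"dx": 0,"dy": 0,"dz": 0,"wx": 0,"wy": 0,"wz": -0.28,"grip": 1.0}
    - {"dx": 0,"dy": 0,"dz": 0,"wx": 0,"wy": 0,"wz": -0.42,"grip": 1.0}
    - {"dx": 0,"dy": 0,"dz": 0,"wx": 0,"wy": 0,"wz": -0.56,"grip": 1.0}
    - {"dx": 0,"dy": 0,"dz": 0,"wx": 0,"wy": 0,"wz": -0.7,"grip": 1.0}
    - {"dx": 0,"dy": 0,"dz": 0,"wx": 0,"wy": 0,"wz": -0.84,"grip": 1.0}
    - {"dx": 0,"dy": 0,"dz": 0,"wx": 0,"wy": 0,"wz": -0.98,"grip": 1.0}
    - {"dx": 0,"dy": 0,"dz": 0,"wx": 0,"wy": 0,"wz": -1.12,"grip": 1.0}
    - {"dx": 0,"dy": 0,"dz": 0,"wx": 0,"wy": 0,"wz": -1.26,"grip": 1.0}
    - {"dx": 0,"dy": 0,"dz": 0,"wx": 0,"wy": 0,"wz": -1.4,"grip": 1.0}

```text
clock: 19.35
eef_pos: [0.6639, -0.1819, 0.2754]
tool_rot: [-0.053, 0.999, 0.001, 0.001]
ft_force: [-4.0, 4.2, -1.4]
grip_width: 0.0127
grasp_force: 65.1
```

>>> arm_command:
  increments:
    - {"dx": 0,"dy": 0,"dz": 0,"wx": 0,"wy": 0,"wz": -0.05,"grip": 1.0}
    - {"dx": 0,"dy": 0,"dz": 0,"wx": 0,"wy": 0,"wz": -0.1,"grip": 1.0}
    - {"dx": 0,"dy": 0,"dz": 0,"wx": 0,"wy": 0,"wz": -0.1,"grip": 1.0}
    - {"dx": 0,"dy": 0,"dz": 0,"wx": 0,"wy": 0,"wz": -0.1,"grip": 3}
    - {"dx": 0,"dy": 0,"dz": 0,"wx": 0,"wy": 0,"wz": -0.1,"grip": 3}
    - {"dx": 0,"dy": 0,"dz": -4,"wx": 0,"wy": 0,"wz": -0.1,"grip": 3}
    - {"dx": 0,"dy": 0,"dz": -8.5,"wx": 0,"wy": 0,"wz": -0.1,"grip": 3}
    - {"dx": 0,"dy": 0,"dz": -8.5,"wx": 0,"wy": 0,"wz": -0.1,"grip": 3}
    - {"dx": 0,"dy": 0,"dz": -8.5,"wx": 0,"wy": 0,"wz": -0.1,"grip": 3}

```text
clock: 20.25
eef_pos: [0.6653, -0.1838, 0.3624]
tool_rot: [-0.1, 0.995, -0.002, 0.004]
ft_force: [0.7, 0.5, -0.7]
grip_width: 0.0297
grasp_force: 0.0
```

Run:
```python
from h import *
p,d,c=cap('wrist'); W=cloud(d,c); save(p,'w4')
k=(W[...,2]>.285)&(W[...,2]<.31)&(W[...,0]>.61)&(W[...,0]<.72)&(abs(W[...,1]+.18)<.05)&(p.max(-1)<80)
a=W[k][:,:2]; v=np.linalg.svd(a-a.mean(0),full_matrices=False)[2][0]; print('pca',k.sum(),np.degrees(np.arctan2(v[1],v[0])),cv2.minAreaRect((a*1000).astype(np.float32)))
# loose: wrist + top
for nm in ('wrist','top'):
    if nm=='top': p,d,c=cap('top'); W=cloud(d,c)
    hsv=cv2.cvtColor(p,cv2.COLOR_RGB2HSV)
    m=(W[...,2]>.015)&(W[...,2]<.06)&(W[...,0]>.2)&(W[...,0]<.56)&(abs(W[...,1]+.1)<.35)&(hsv[...,1]<90)
    m=cv2.morphologyEx(m.astype(np.uint8),cv2.MORPH_CLOSE,np.ones((5,5)))
    n,l,st,ce=cv2.connectedComponentsWithStats(m)
    for i in range(1,n):
        if st[i,4]>60:
            q=W[(l==i)&(W[...,2]>.02)&(W[...,2]<.06)]; r=cv2.minAreaRect((q[:,:2]*1000).astype(np.float32)); print(nm,ce[i].round(),r,np.percentile(q[:,2],[50,90]).round(4))
plan((.433,-.145,.15,0))
```

```text
pca 1343 5.900286613906929 ((663.8818969726562, -182.2291717529297), (74.97972106933594, 14.035964965820312), 5.2006402015686035)
wrist [157.   5.] ((478.54669189453125, -374.4314270019531), (8.598060607910156, 29.064878463745117), 34.69401550292969) [0.0389 0.058 ]
wrist [312.  14.] ((441.33673095703125, -144.05718994140625), (39.99558639526367, 36.15396499633789), 1.5860347747802734) [0.0279 0.0294]
wrist [370.  20.] ((429.78240966796875, -52.63438034057617), (59.21071243286133, 37.46988296508789), 26.06562614440918) [0.0271 0.029 ]
top [374. 217.] ((468.55035400390625, -380.609619140625), (27.856937408447266, 34.15911865234375), 67.55720520019531) [0.0559 0.0593]
top [281. 226.] ((429.18212890625, -53.82037353515625), (60.118629455566406, 35.20092010498047), 26.62529182434082) [0.0297 0.0342]
t 20.4 tcp [ 0.664  -0.1833  0.3583] yang 101.4 grip 0.0304 gf 0 F [ 0.  -0.3  0.6] j [-0.27  0.73  1.12  1.96 -0.   -0.47]
(0.433, -0.145, 0.15, 0) d [21.89  8.34 20.82] w [-0.00e+00  1.00e-03  1.77e+00]
```

The shut-off is off again: bar at 5.9°, against 4.4° at the start. Now the loose sinks: A at (430,-53) mm and B at (433,-145) mm, both grey. The orange and yellow ones are not meant.

Run:
```python
from h import *
plan((.4327,-.145,.34,91.5),(.4327,-.145,.12,91.5))
```

```text
t 20.4 tcp [ 0.664  -0.1833  0.3583] yang 101.4 grip 0.0304 gf 0 F [ 0.  -0.3  0.6] j [-0.27  0.73  1.12  1.96 -0.   -0.47]
(0.4327, -0.145, 0.34, 91.5) d [21.91  8.33  1.82] w [-0.     0.     0.173]
(0.4327, -0.145, 0.12, 91.5) d [21.92  8.34 23.82] w [-0.     0.     0.173]
```

>>> arm_command:
  increments:
    - {"dx": 21.9,"dy": 8.3,"dz": 1.8,"wx": 0,"wy": 0,"wz": 0.17,"grip": 6.5}
    - {"dx": 21.9,"dy": 8.3,"dz": 1.8,"wx": 0,"wy": 0,"wz": 0.17,"grip": 6.5}
    - {"dx": 21.9,"dy": 8.3,"dz": 1.8,"wx": 0,"wy": 0,"wz": 0.17,"grip": 6.5}
    - {"dx": 21.9,"dy": 8.3,"dz": 6,"wx": 0,"wy": 0,"wz": 0.17,"grip": 6.5}
    - {"dx": 21.9,"dy": 8.3,"dz": 10,"wx": 0,"wy": 0,"wz": 0.17,"grip": 6.5}
    - {"dx": 21.9,"dy": 8.3,"dz": 14,"wx": 0,"wy": 0,"wz": 0.17,"grip": 6.5}
    - {"dx": 21.9,"dy": 8.3,"dz": 17,"wx": 0,"wy": 0,"wz": 0.17,"grip": 6.5}
    - {"dx": 21.9,"dy": 8.3,"dz": 19,"wx": 0,"wy": 0,"wz": 0.17,"grip": 6.5}
    - {"dx": 21.9,"dy": 8.3,"dz": 19,"wx": 0,"wy": 0,"wz": 0.17,"grip": 6.5}

```text
clock: 21.25
eef_pos: [0.4271, -0.1433, 0.1635]
tool_rot: [-0.015, 1.0, 0.002, -0.006]
ft_force: [-0.3, 0.5, -0.1]
grip_width: 0.0648
grasp_force: 0.0
```

```bash
cat >> h.py <<'E'
def sinks(nm='wrist',box=(.2,.56,-.45,.2)):
    p,d,c=cap(nm); W=cloud(d,c); hsv=cv2.cvtColor(p,cv2.COLOR_RGB2HSV)
    m=(W[...,2]>.012)&(W[...,2]<.06)&(W[...,0]>box[0])&(W[...,0]<box[1])&(W[...,1]>box[2])&(W[...,1]<box[3])&(hsv[...,1]<90)&(p.max(-1)>60)
    m=cv2.morphologyEx(m.astype(np.uint8),cv2.MORPH_CLOSE,np.ones((5,5)))
    n,l,st,ce=cv2.connectedComponentsWithStats(m)
    for i in range(1,n):
        if st[i,4]>60:
            q=W[(l==i)&(W[...,2]>.02)&(W[...,2]<.06)]
            if len(q)>20: print(nm,ce[i].round(),st[i,4],cv2.minAreaRect((q[:,:2]*1000).astype(np.float32)),np.percentile(q[:,2],[50,90]).round(4))
    return p
E
python3 - <<'E'
from h import *
save(sinks(),'w5'); plan((.4327,-.145,.006,91.5))
E
```

```text
wrist [339. 186.] 1897 ((429.2017517089844, -52.48860549926758), (60.4752082824707, 36.152549743652344), 26.382707595825195) [0.0281 0.0292]
wrist [256. 186.] 1837 ((431.01995849609375, -144.12974548339844), (60.71168518066406, 35.80376052856445), 2.431058645248413) [0.0284 0.0293]
wrist [125. 203.] 105 ((456.446044921875, -287.93603515625), (4.288212299346924, 35.64518356323242), 83.70918273925781) [0.028  0.0293]
t 21.3 tcp [ 0.4298 -0.1442  0.1663] yang 91.7 grip 0.0648 gf 0 F [-0.4  0.6  0.5] j [-0.32  0.2  -0.23  1.15 -0.   -0.35]
(0.4327, -0.145, 0.006, 91.5) d [-0.38 -0.12 16.03] w [ 0.002 -0.006  0.003]
```

>>> arm_command:
  increments:
    - {"dx": -0.1,"dy": 0,"dz": 4,"wx": 0,"wy": 0,"wz": -0.01,"grip": 6.5}
    - {"dx": -0.1,"dy": 0,"dz": 8,"wx": 0,"wy": 0,"wz": -0.01,"grip": 6.5}
    - {"dx": -0.1,"dy": 0,"dz": 12,"wx": 0,"wy": 0,"wz": -0.01,"grip": 6.5}
    - {"dx": -0.1,"dy": 0,"dz": 15,"wx": 0,"wy": 0,"wz": -0.01,"grip": 6.5}
    - {"dx": -0.1,"dy": 0,"dz": 15.8,"wx": 0,"wy": 0,"wz": -0.01,"grip": 6.5}
    - {"dx": -0.1,"dy": 0,"dz": 15.8,"wx": 0,"wy": 0,"wz": -0.01,"grip": 6.5}

```text
clock: 21.9
eef_pos: [0.4342, -0.1451, 0.0108]
tool_rot: [-0.02, 1.0, 0.0, -0.0]
ft_force: [0.8, 0.6, 0.9]
grip_width: 0.0652
grasp_force: 0.0
```

>>> arm_command:
  increments:
    - {"dx": 0,"dy": 0,"dz": 0,"wx": 0,"wy": 0,"wz": 0,"grip": 3}
    - {"dx": 0,"dy": 0,"dz": 0,"wx": 0,"wy": 0,"wz": 0,"grip": 3}
    - {"dx": 0,"dy": 0,"dz": 0,"wx": 0,"wy": 0,"wz": 0,"grip": 3}
    - {"dx": 0,"dy": 0,"dz": 0,"wx": 0,"wy": 0,"wz": 0,"grip": 3}
    - {"dx": 0,"dy": 0,"dz": -4,"wx": 0,"wy": 0,"wz": 0,"grip": 3}
    - {"dx": 0,"dy": 0,"dz": -9,"wx": 0,"wy": 0,"wz": 0,"grip": 3}
    - {"dx": 0,"dy": 0,"dz": -14,"wx": 0,"wy": 0,"wz": 0,"grip": 3}
    - {"dx": 0,"dy": 0,"dz": -19,"wx": 0,"wy": 0,"wz": 0,"grip": 3}
    - {"dx": 0,"dy": 0,"dz": -22,"wx": 0,"wy": 0,"wz": 0,"grip": 3}
    - {"dx": 0,"dy": 0,"dz": -22,"wx": 0,"wy": 0,"wz": 0,"grip": 3}

```text
clock: 22.9
eef_pos: [0.4368, -0.1461, 0.2371]
tool_rot: [-0.02, 1.0, -0.002, 0.006]
ft_force: [0.3, -0.6, -1.1]
grip_width: 0.0345
grasp_force: 60.4
```

Run:
```python
from h import *
plan((.56,.20,.26,91.5),(.63,.20,.26,91.5))
```

```text
t 22.9 tcp [ 0.4368 -0.1461  0.2371] yang 92.2 grip 0.0345 gf 60 F [ 0.3 -0.6 -1.1] j [-0.32  0.15 -0.09  1.31 -0.   -0.36]
(0.56, 0.2, 0.26, 91.5) d [-13.69  34.09  -2.29] w [-0.005  0.012  0.013]
(0.63, 0.2, 0.26, 91.5) d [-20.68  33.81  -2.2 ] w [-0.005  0.012  0.013]
```

>>> arm_command:
  increments:
    - {"dx": -20,"dy": 37,"dz": -2,"wx": 0,"wy": 0,"wz": 0,"grip": 3}
    - {"dx": -20,"dy": 37,"dz": -2,"wx": 0,"wy": 0,"wz": 0,"grip": 3}
    - {"dx": -20,"dy": 37,"dz": -2,"wx": 0,"wy": 0,"wz": 0,"grip": 3}
    - {"dx": -20,"dy": 37,"dz": -2,"wx": 0,"wy": 0,"wz": 0,"grip": 3}
    - {"dx": -20,"dy": 37,"dz": -2,"wx": 0,"wy": 0,"wz": 0,"grip": 3}
    - {"dx": -20,"dy": 37,"dz": -2,"wx": 0,"wy": 0,"wz": 0,"grip": 3}
    - {"dx": -20,"dy": 37,"dz": -2,"wx": 0,"wy": 0,"wz": 0,"grip": 3}
    - {"dx": -20,"dy": 37,"dz": -2,"wx": 0,"wy": 0,"wz": 0,"grip": 3}
    - {"dx": -20,"dy": 37,"dz": -2,"wx": 0,"wy": 0,"wz": 0,"grip": 3}
    - {"dx": -20,"dy": 37,"dz": -2,"wx": 0,"wy": 0,"wz": 0,"grip": 3}

```text
clock: 23.9
eef_pos: [0.6191, 0.2359, 0.2483]
tool_rot: [-0.022, 1.0, -0.0, -0.001]
ft_force: [0.5, 0.7, -0.7]
grip_width: 0.0344
grasp_force: 60.4
```

Run:
```python
from h import *
plan((.6315,.241,.15,91.5))
p,d,c=cap('wrist'); save(p,'w6'); W=cloud(d,c); np.savez('/tmp/w6.npz',p=p,W=W)
```

```text
t 23.9 tcp [0.6191 0.2359 0.2483] yang 92.5 grip 0.0344 gf 60 F [ 0.5  0.7 -0.7] j [0.36 0.58 0.57 1.55 0.   0.32]
(0.6315, 0.241, 0.15, 91.5) d [-1.28  0.45  9.82] w [-0.    -0.002  0.017]
```

View pics/w6.png

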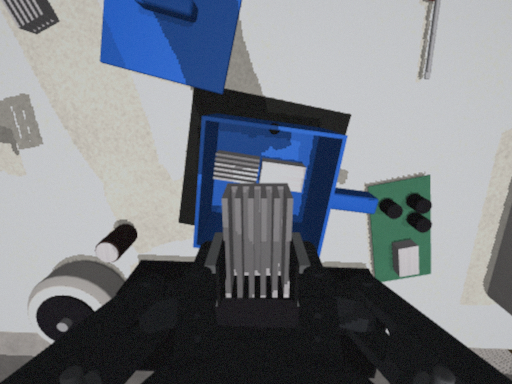

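The wrist picture shows both fed sinks lying flat, end to end, in the near half of the tub (235,167 and 283,177). The far half is free.

Run:
```python
from h import *
D=np.load('/tmp/w6.npz'); p,W=D['p'],D['W']; hsv=cv2.cvtColor(p,cv2.COLOR_RGB2HSV)
ib=(W[...,0]>.56)&(W[...,0]<.70)&(W[...,1]>.168)&(W[...,1]<.31)
for lo,hi,lab in [(.02,.075,'sink'),(-.005,.014,'floor')]:
    m=ib&(W[...,2]>lo)&(W[...,2]<hi)&((hsv[...,1]<100) if lab=='sink' else True)
    q=W[m]; print(lab,m.sum(),q.min(0).round(3),q.max(0).round(3),cv2.minAreaRect((q[:,:2]*1000).astype(np.float32)),np.median(q[:,2]))
b=(hsv[...,0]>100)&(hsv[...,0]<130)&(hsv[...,1]>110)&(W[...,2]>.104)&(W[...,2]<.115)&(W[...,0]>.54)
q=W[b]; print('rim',q.min(0),q.max(0))
```

```text
sink 2089 [0.602 0.176 0.02 ] [0.651 0.302 0.035] ((626.6930541992188, 238.6807861328125), (124.28746032714844, 36.58628845214844), 83.29969787597656) 0.03205086130174978
floor 3676 [ 0.56   0.168 -0.   ] [0.7   0.31  0.014] ((629.7628784179688, 239.2412109375), (141.74700927734375, 139.9651336669922), 89.79948425292969) 0.0044046854542983405
rim [0.55171913 0.16544804 0.10401275] [0.70574625 0.37010248 0.11287176]
```

Run:
```python
from h import *
plan((.631,.208,.13,86),(.631,.208,.05,86))
```

```text
t 23.9 tcp [0.6186 0.2339 0.2487] yang 92.4 grip 0.0347 gf 60 F [-0.2  0.2 -0.4] j [ 0.36  0.58  0.56  1.55 -0.    0.32]
(0.631, 0.208, 0.13, 86) d [-1.16 -2.63 11.87] w [-0.001 -0.002  0.112]
(0.631, 0.208, 0.05, 86) d [-1.18 -2.62 19.87] w [-0.001 -0.002  0.112]
```

>>> arm_command:
  increments:
    - {"dx": -1.2,"dy": -2.6,"dz": 3,"wx": 0,"wy": 0,"wz": 0.11,"grip": 3}
    - {"dx": -1.2,"dy": -2.6,"dz": 7,"wx": 0,"wy": 0,"wz": 0.11,"grip": 3}
    - {"dx": -1.2,"dy": -2.6,"dz": 11,"wx": 0,"wy": 0,"wz": 0.11,"grip": 3}
    - {"dx": -1.2,"dy": -2.6,"dz": 11,"wx": 0,"wy": 0,"wz": 0.11,"grip": 3}
    - {"dx": -1.2,"dy": -2.6,"dz": 11,"wx": 0,"wy": 0,"wz": 0.11,"grip": 3}

```text
clock: 24.45
eef_pos: [0.6312, 0.2057, 0.1406]
tool_rot: [0.036, 0.999, -0.0, -0.001]
ft_force: [-0.2, -0.1, 0.9]
grip_width: 0.0344
grasp_force: 60.3
```

Run:
```python
from h import *
plan((.631,.208,.05,86))
```

```text
t 24.4 tcp [0.6312 0.2057 0.1406] yang 85.9 grip 0.0344 gf 60 F [-0.2 -0.1  0.9] j [ 0.32  0.62  0.35  1.3  -0.    0.39]
(0.631, 0.208, 0.05, 86) d [0.02 0.24 9.06] w [-0.001 -0.002 -0.002]
```

>>> arm_command:
  increments:
    - {"dx": 0,"dy": 0.2,"dz": 3,"wx": 0,"wy": 0,"wz": 0,"grip": 3}
    - {"dx": 0,"dy": 0.2,"dz": 6,"wx": 0,"wy": 0,"wz": 0,"grip": 3}
    - {"dx": 0,"dy": 0.2,"dz": 8.5,"wx": 0,"wy": 0,"wz": 0,"grip": 3}
    - {"dx": 0,"dy": 0.2,"dz": 9,"wx": 0,"wy": 0,"wz": 0,"grip": 3}
    - {"dx": 0,"dy": 0.2,"dz": 9,"wx": 0,"wy": 0,"wz": 0,"grip": 3}
    - {"dx": 0,"dy": 0.2,"dz": 9,"wx": 0,"wy": 0,"wz": 0,"grip": 5}
    - {"dx": 0,"dy": 0.2,"dz": 9,"wx": 0,"wy": 0,"wz": 0,"grip": 5}
    - {"dx": 0,"dy": 0.2,"dz": 9,"wx": 0,"wy": 0,"wz": 0,"grip": 5}

```text
clock: 25.25
eef_pos: [0.6383, 0.2118, 0.0652]
tool_rot: [0.035, 0.999, 0.003, 0.009]
ft_force: [-9.7, 0.9, 34.3]
grip_width: 0.05
grasp_force: 15.0
```

>>> arm_command:
  increments:
    - {"dx": 0,"dy": 0,"dz": -4,"wx": 0,"wy": 0,"wz": 0,"grip": 5}
    - {"dx": 0,"dy": 0,"dz": -9,"wx": 0,"wy": 0,"wz": 0,"grip": 5}
    - {"dx": 0,"dy": 0,"dz": -14,"wx": 0,"wy": 0,"wz": 0,"grip": 5}
    - {"dx": 0,"dy": 0,"dz": -18,"wx": 0,"wy": 0,"wz": 0,"grip": 5}
    - {"dx": 0,"dy": 0,"dz": -18,"wx": 0,"wy": 0,"wz": 0,"grip": 5}
    - {"dx": 0,"dy": 0,"dz": -18,"wx": 0,"wy": 0,"wz": 0,"grip": 5}

```text
clock: 25.85
eef_pos: [0.6341, 0.2095, 0.2363]
tool_rot: [0.035, 0.999, 0.002, 0.005]
ft_force: [-0.2, -0.7, -0.4]
grip_width: 0.0501
grasp_force: 0.0
```

Run:
```python
from h import *
p,d,c=cap('wrist'); save(p,'w7'); W=cloud(d,c);hsv=cv2.cvtColor(p,cv2.COLOR_RGB2HSV)
ib=(W[...,0]>.56)&(W[...,0]<.70)&(W[...,1]>.168)&(W[...,1]<.31)
for lo,hi in [(.02,.04),(.045,.09)]:
    m=ib&(W[...,2]>lo)&(W[...,2]<hi)&(hsv[...,1]<100); q=W[m]
    if m.sum()>50: print(lo,m.sum(),cv2.minAreaRect((q[:,:2]*1000).astype(np.float32)),np.percentile(q[:,2],[50,98]))
sinks('top')
plan((.430,-.0526,.17,116.3))
```

```text
0.02 2141 ((633.5424194335938, 236.74642944335938), (123.79000091552734, 59.60353088378906), 85.48694610595703) [0.03253787 0.03984806]
0.045 850 ((631.81201171875, 213.22177124023438), (36.02301788330078, 59.36149215698242), 86.64987182617188) [0.06023149 0.06181372]
top [281. 226.] 171 ((428.8046875, -54.005409240722656), (58.76004409790039, 35.4347038269043), 26.87900733947754) [0.0296 0.0343]
t 25.9 tcp [0.6322 0.2089 0.2315] yang 85.9 grip 0.0502 gf 0 F [ 0.  -0.1 -0.1] j [ 0.32  0.59  0.53  1.51 -0.    0.39]
(0.43, -0.0526, 0.17, 116.3) d [ 18.32 -27.52   6.12] w [ 0.     0.001 -0.53 ]
```

Placing B pressed the finger linkage on the rim at 34 N. I'll keep the next one centred and higher. Sink B lies on top of the fed ones. Going for A now.

>>> arm_command:
  increments:
    - {"dx": 18.3,"dy": -27.5,"dz": 1,"wx": 0,"wy": 0,"wz": -0.53,"grip": 6.5}
    - {"dx": 18.3,"dy": -27.5,"dz": 1,"wx": 0,"wy": 0,"wz": -0.53,"grip": 6.5}
    - {"dx": 18.3,"dy": -27.5,"dz": 3,"wx": 0,"wy": 0,"wz": -0.53,"grip": 6.5}
    - {"dx": 18.3,"dy": -27.5,"dz": 6,"wx": 0,"wy": 0,"wz": -0.53,"grip": 6.5}
    - {"dx": 18.3,"dy": -27.5,"dz": 6,"wx": 0,"wy": 0,"wz": -0.53,"grip": 6.5}
    - {"dx": 18.3,"dy": -27.5,"dz": 6,"wx": 0,"wy": 0,"wz": -0.53,"grip": 6.5}
    - {"dx": 18.3,"dy": -27.5,"dz": 6,"wx": 0,"wy": 0,"wz": -0.53,"grip": 6.5}
    - {"dx": 18.3,"dy": -27.5,"dz": 6,"wx": 0,"wy": 0,"wz": -0.53,"grip": 6.5}
    - {"dx": 18.3,"dy": -27.5,"dz": 6,"wx": 0,"wy": 0,"wz": -0.53,"grip": 6.5}

```text
clock: 26.85
eef_pos: [0.4292, -0.0527, 0.1698]
tool_rot: [-0.227, 0.974, 0.0, -0.001]
ft_force: [0.2, 0.8, -0.1]
grip_width: 0.0649
grasp_force: 0.0
```

Run:
```python
from h import *
sinks(); plan((.4292,-.0525,.009,116.4)); rimplane('top')
```

```text
wrist [174.  14.] 109 ((320.6049499511719, -191.22589111328125), (22.720563888549805, 5.339865207672119), 6.781819820404053) [0.0281 0.029 ]
wrist [ 37. 104.] 93 ((456.90087890625, -288.2782897949219), (3.319227695465088, 36.04677963256836), 85.35954284667969) [0.0278 0.0288]
wrist [257. 179.] 1766 ((429.62939453125, -52.66748046875), (60.551456451416016, 35.81029510498047), 26.785175323486328) [0.0284 0.0292]
t 26.9 tcp [ 0.4303 -0.0522  0.1703] yang 116.3 grip 0.0650 gf 0 F [0.7 0.2 0. ] j [-0.12  0.15 -0.27  1.15  0.   -0.58]
(0.4292, -0.0525, 0.009, 116.4) d [ 0.11  0.02 16.13] w [ 0.    -0.    -0.002]
top rim slope x,y deg [-0.54 -1.98] n 193 mean [0.6368 0.2583 0.1084] range [0.552 0.161 0.103] [0.713 0.367 0.115]
  rect ((635.49853515625, 265.2751159667969), (202.47276306152344, 150.73300170898438), 84.41057586669922)
```

>>> arm_command:
  increments:
    - {"dx": 0.1,"dy": 0,"dz": 4,"wx": 0,"wy": 0,"wz": -0.005,"grip": 6.5}
    - {"dx": 0.1,"dy": 0,"dz": 8,"wx": 0,"wy": 0,"wz": -0.005,"grip": 6.5}
    - {"dx": 0.1,"dy": 0,"dz": 12,"wx": 0,"wy": 0,"wz": -0.005,"grip": 6.5}
    - {"dx": 0.1,"dy": 0,"dz": 15,"wx": 0,"wy": 0,"wz": -0.005,"grip": 6.5}
    - {"dx": 0.1,"dy": 0,"dz": 16.0,"wx": 0,"wy": 0,"wz": -0.005,"grip": 6.5}
    - {"dx": 0.1,"dy": 0,"dz": 16.0,"wx": 0,"wy": 0,"wz": -0.005,"grip": 6.5}
    - {"dx": 0.1,"dy": 0,"dz": 16.0,"wx": 0,"wy": 0,"wz": -0.005,"grip": 3}
    - {"dx": 0.1,"dy": 0,"dz": 16.0,"wx": 0,"wy": 0,"wz": -0.005,"grip": 3}
    - {"dx": 0.1,"dy": 0,"dz": 16.0,"wx": 0,"wy": 0,"wz": -0.005,"grip": 3}
    - {"dx": 0.1,"dy": 0,"dz": 16.0,"wx": 0,"wy": 0,"wz": -0.005,"grip": 3}

```text
clock: 27.95
eef_pos: [0.4314, -0.0528, 0.0125]
tool_rot: [-0.23, 0.973, -0.001, 0.002]
ft_force: [-0.4, 0.7, 6.1]
grip_width: 0.0348
grasp_force: 60.9
```

>>> arm_command:
  increments:
    - {"dx": 0,"dy": 0,"dz": -4,"wx": 0,"wy": 0,"wz": 0,"grip": 3}
    - {"dx": 0,"dy": 0,"dz": -9,"wx": 0,"wy": 0,"wz": 0,"grip": 3}
    - {"dx": 0,"dy": 0,"dz": -14,"wx": 0,"wy": 0,"wz": 0,"grip": 3}
    - {"dx": 0,"dy": 0,"dz": -18,"wx": 0,"wy": 0,"wz": 0,"grip": 3}
    - {"dx": 0,"dy": 0,"dz": -22,"wx": 0,"wy": 0,"wz": 0,"grip": 3}
    - {"dx": 0,"dy": 0,"dz": -22,"wx": 0,"wy": 0,"wz": 0,"grip": 3}
    - {"dx": 0,"dy": 0,"dz": -22,"wx": 0,"wy": 0,"wz": 0,"grip": 3}

```text
clock: 28.65
eef_pos: [0.4299, -0.0529, 0.2319]
tool_rot: [-0.23, 0.973, -0.001, 0.002]
ft_force: [-0.3, -0.5, -1.4]
grip_width: 0.0345
grasp_force: 60.4
```

Run:
```python
from h import *
plan((.632,.268,.23,175.5))
```

```text
t 28.6 tcp [ 0.4299 -0.0529  0.2319] yang 116.6 grip 0.0345 gf 60 F [-0.3 -0.5 -1.4] j [-0.12  0.11 -0.16  1.3  -0.   -0.59]
(0.632, 0.268, 0.23, 175.5) d [-32.43  19.65   0.25] w [-0.003  0.002 -1.028]
```

>>> arm_command:
  increments:
    - {"dx": -32.4,"dy": 19.6,"dz": 0.2,"wx": 0,"wy": 0,"wz": -1.03,"grip": 3}
    - {"dx": -32.4,"dy": 19.6,"dz": 0.2,"wx": 0,"wy": 0,"wz": -1.03,"grip": 3}
    - {"dx": -32.4,"dy": 19.6,"dz": 0.2,"wx": 0,"wy": 0,"wz": -1.03,"grip": 3}
    - {"dx": -32.4,"dy": 19.6,"dz": 0.2,"wx": 0,"wy": 0,"wz": -1.03,"grip": 3}
    - {"dx": -32.4,"dy": 19.6,"dz": 0.2,"wx": 0,"wy": 0,"wz": -1.03,"grip": 3}
    - {"dx": -32.4,"dy": 19.6,"dz": 0.2,"wx": 0,"wy": 0,"wz": -1.03,"grip": 3}
    - {"dx": -32.4,"dy": 19.6,"dz": 0.2,"wx": 0,"wy": 0,"wz": -1.03,"grip": 3}
    - {"dx": -32.4,"dy": 19.6,"dz": 0.2,"wx": 0,"wy": 0,"wz": -1.03,"grip": 3}
    - {"dx": -32.4,"dy": 19.6,"dz": 0.2,"wx": 0,"wy": 0,"wz": -1.03,"grip": 3}
    - {"dx": -32.4,"dy": 19.6,"dz": 0.2,"wx": 0,"wy": 0,"wz": -1.03,"grip": 3}

```text
clock: 29.65
eef_pos: [0.6302, 0.2675, 0.2253]
tool_rot: [-0.68, 0.733, 0.001, -0.003]
ft_force: [0.2, -0.6, -0.3]
grip_width: 0.0341
grasp_force: 60.4
```

>>> arm_command:
  increments:
    - {"dx": 0,"dy": 0,"dz": 0,"wx": 0,"wy": 0,"wz": 0,"grip": 3}
    - {"dx": 0,"dy": 0,"dz": 0,"wx": 0,"wy": 0,"wz": 0,"grip": 3}

```text
clock: 29.85
eef_pos: [0.6308, 0.2661, 0.2289]
tool_rot: [-0.679, 0.734, 0.0, -0.0]
ft_force: [0.5, 0.3, -0.4]
grip_width: 0.0344
grasp_force: 60.4
```

Run:
```python
from h import *
plan((.632,.270,.058,175.5))
```

```text
t 29.9 tcp [0.6308 0.2661 0.2289] yang 175.5 grip 0.0344 gf 60 F [ 0.5  0.3 -0.4] j [ 0.4   0.64  0.61  1.54 -0.   -1.09]
(0.632, 0.27, 0.058, 175.5) d [-0.41 -0.09 17.09] w [ 0. -0.  0.]
```

>>> arm_command:
  increments:
    - {"dx": -0.4,"dy": -0.1,"dz": 4,"wx": 0,"wy": 0,"wz": 0,"grip": 3}
    - {"dx": -0.4,"dy": -0.1,"dz": 8,"wx": 0,"wy": 0,"wz": 0,"grip": 3}
    - {"dx": -0.4,"dy": -0.1,"dz": 12,"wx": 0,"wy": 0,"wz": 0,"grip": 3}
    - {"dx": -0.4,"dy": -0.1,"dz": 14,"wx": 0,"wy": 0,"wz": 0,"grip": 3}
    - {"dx": -0.4,"dy": -0.1,"dz": 14,"wx": 0,"wy": 0,"wz": 0,"grip": 3}

```text
clock: 30.35
eef_pos: [0.6295, 0.2691, 0.0848]
tool_rot: [-0.679, 0.734, 0.001, -0.004]
ft_force: [-0.2, -0.6, -1.2]
grip_width: 0.0348
grasp_force: 60.4
```

>>> arm_command:
  increments:
    - {"dx": 0,"dy": 0,"dz": 1,"wx": 0,"wy": 0,"wz": 0,"grip": 3}
    - {"dx": 0,"dy": 0,"dz": 1.5,"wx": 0,"wy": 0,"wz": 0,"grip": 3}

```text
clock: 30.55
eef_pos: [0.6338, 0.2715, 0.0753]
tool_rot: [-0.679, 0.734, -0.001, 0.002]
ft_force: [-0.8, 0.2, -0.8]
grip_width: 0.0344
grasp_force: 60.4
```

No contact. Release and rise.

>>> arm_command:
  increments:
    - {"dx": 0,"dy": 0,"dz": 0.5,"wx": 0,"wy": 0,"wz": 0,"grip": 3}
    - {"dx": 0,"dy": 0,"dz": 0.5,"wx": 0,"wy": 0,"wz": 0,"grip": 5}
    - {"dx": 0,"dy": 0,"dz": 0.5,"wx": 0,"wy": 0,"wz": 0,"grip": 5}
    - {"dx": 0,"dy": 0,"dz": 0.5,"wx": 0,"wy": 0,"wz": 0,"grip": 5}
    - {"dx": 0,"dy": 0,"dz": -4,"wx": 0,"wy": 0,"wz": 0,"grip": 5}
    - {"dx": 0,"dy": 0,"dz": -9,"wx": 0,"wy": 0,"wz": 0,"grip": 5}
    - {"dx": 0,"dy": 0,"dz": -14,"wx": 0,"wy": 0,"wz": 0,"grip": 5}
    - {"dx": 0,"dy": 0,"dz": -17,"wx": 0,"wy": 0,"wz": 0,"grip": 5}
    - {"dx": 0,"dy": 0,"dz": -17,"wx": 0,"wy": 0,"wz": 0,"grip": 5}
    - {"dx": 0,"dy": 0,"dz": -17,"wx": 0,"wy": 0,"wz": 0,"grip": 5}

```text
clock: 31.55
eef_pos: [0.6331, 0.2718, 0.2451]
tool_rot: [-0.68, 0.734, -0.001, 0.002]
ft_force: [-0.3, 0.9, 0.3]
grip_width: 0.0495
grasp_force: 0.0
```

Run:
```python
from h import *
p,d,c=cap('wrist'); save(p,'w8'); W=cloud(d,c);hsv=cv2.cvtColor(p,cv2.COLOR_RGB2HSV)
ib=(W[...,0]>.56)&(W[...,0]<.70)&(W[...,1]>.168)&(W[...,1]<.31)&(hsv[...,1]<100)
print(np.percentile(W[ib][:,2],[50,99]))
m=ib&(W[...,2]>.045)&(W[...,2]<.1); n,l,st,ce=cv2.connectedComponentsWithStats(m.astype(np.uint8))
for i in range(1,n):
    if st[i,4]>60: q=W[l==i]; print(st[i,4],cv2.minAreaRect((q[:,:2]*1000).astype(np.float32)),np.percentile(q[:,2],[50,99]))
plan((.434,.123,.2,78))
p=sinks('top')
T=cloud(*cap('top')[1:]); 
hs=cv2.cvtColor(p,cv2.COLOR_RGB2HSV); b=(hs[...,0]>100)&(hs[...,0]<130)&(hs[...,1]>110)&(T[...,0]<.56)&(T[...,0]>.3)&(T[...,1]<.25)
for lo,hi in [(.008,.03),(.038,.06)]:
    q=T[b&(T[...,2]>lo)&(T[...,2]<hi)]; print('lid',len(q),cv2.minAreaRect((q[:,:2]*1000).astype(np.float32)),np.median(q[:,2]))
```

```text
[0.32047787 0.34332525]
196 ((628.0, 172.93450927734375), (3.825620174407959, 59.40109634399414), 84.36026000976562) [0.05997391 0.06207911]
175 ((628.4320068359375, 179.8704071044922), (3.043386697769165, 59.63523483276367), 84.33432006835938) [0.06041578 0.06195613]
149 ((629.6920776367188, 186.3562774658203), (3.0047388076782227, 59.02928924560547), 84.34864044189453) [0.06023285 0.06180499]
135 ((629.5304565429688, 193.00186157226562), (2.964556932449341, 58.161659240722656), 84.3161849975586) [0.06056988 0.06215405]
146 ((629.9662475585938, 199.55357360839844), (2.96712327003479, 58.54686737060547), 84.2939453125) [0.06040313 0.06220813]
156 ((630.6749877929688, 206.10972595214844), (3.058443307876587, 58.831947326660156), 84.31050109863281) [0.06027597 0.06216242]
137 ((646.7520141601562, 267.3486328125), (59.70420455932617, 2.7128424644470215), 85.3416519165039) [0.06001228 0.06211709]
143 ((640.4059448242188, 267.748291015625), (59.894752502441406, 2.6963179111480713), 85.51348876953125) [0.06024101 0.06178518]
120 ((634.129150390625, 267.99224853515625), (59.361026763916016,
[... 213 characters left out ...]
8, 269.17559814453125), (59.635990142822266, 2.544741153717041), 86.26776123046875) [0.06031044 0.0617649 ]
145 ((614.1295166015625, 269.644775390625), (59.980751037597656, 2.9576826095581055), 86.14376831054688) [0.06023872 0.06177847]
t 31.6 tcp [0.6324 0.2714 0.2431] yang 175.6 grip 0.0497 gf 0 F [-0.1  0.3 -0.7] j [ 0.41  0.65  0.66  1.59 -0.   -1.09]
(0.434, 0.123, 0.2, 78) d [16.31 18.64  4.32] w [ 0.000e+00 -1.000e-03  1.704e+00]
lid 1686 ((433.10601806640625, 122.31710815429688), (157.28500366210938, 158.64353942871094), 78.22863006591797) 0.01736876645210772
lid 101 ((492.2004699707031, 166.96630859375), (205.47079467773438, 52.225624084472656), 37.1684684753418) 0.04703942837771069
```

View pics/w8.png

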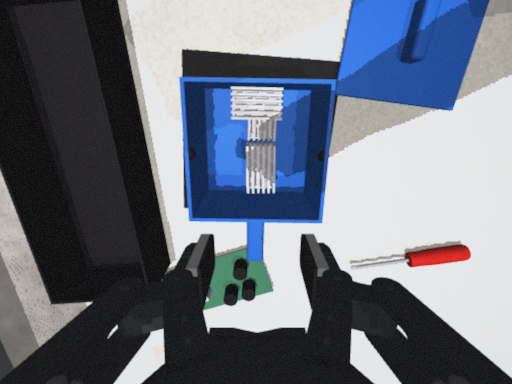

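The tub holds all four sinks lying flat, tops at 62 mm or lower, well under the lid. No loose grey sink is left on the bench. Now the lid.

Run:
```python
from h import *
plan((.434,.123,.17,168.3))
```

```text
t 31.7 tcp [0.6317 0.2711 0.2414] yang 175.6 grip 0.0500 gf 0 F [ 0.3  0.1 -0.1] j [ 0.41  0.65  0.66  1.59  0.   -1.09]
(0.434, 0.123, 0.17, 168.3) d [16.27 18.56  7.23] w [ 0.003 -0.002  0.128]
```

>>> arm_command:
  increments:
    - {"dx": 16.3,"dy": 18.5,"dz": 1,"wx": 0,"wy": 0,"wz": 0.13,"grip": 5}
    - {"dx": 16.3,"dy": 18.5,"dz": 1,"wx": 0,"wy": 0,"wz": 0.13,"grip": 5}
    - {"dx": 16.3,"dy": 18.5,"dz": 3,"wx": 0,"wy": 0,"wz": 0.13,"grip": 5}
    - {"dx": 16.3,"dy": 18.5,"dz": 7,"wx": 0,"wy": 0,"wz": 0.13,"grip": 5}
    - {"dx": 16.3,"dy": 18.5,"dz": 7,"wx": 0,"wy": 0,"wz": 0.13,"grip": 5}
    - {"dx": 16.3,"dy": 18.5,"dz": 7,"wx": 0,"wy": 0,"wz": 0.13,"grip": 5}
    - {"dx": 16.3,"dy": 18.5,"dz": 7,"wx": 0,"wy": 0,"wz": 0.13,"grip": 5}
    - {"dx": 16.3,"dy": 18.5,"dz": 7,"wx": 0,"wy": 0,"wz": 0.13,"grip": 5}
    - {"dx": 16.3,"dy": 18.5,"dz": 7,"wx": 0,"wy": 0,"wz": 0.13,"grip": 5}

```text
clock: 32.6
eef_pos: [0.4375, 0.1239, 0.1743]
tool_rot: [-0.631, 0.776, -0.0, 0.001]
ft_force: [0.4, 0.3, 0.4]
grip_width: 0.0499
grasp_force: 0.0
```

Run:
```python
from h import *
p,d,c=cap('wrist'); save(p,'w9'); W=cloud(d,c);hsv=cv2.cvtColor(p,cv2.COLOR_RGB2HSV)
b=(hsv[...,0]>100)&(hsv[...,0]<130)&(hsv[...,1]>110)&(W[...,0]<.56)
q=W[b&(W[...,2]>.040)&(W[...,2]<.052)&(np.hypot(W[...,0]-.434,W[...,1]-.123)<.06)]; r=cv2.minAreaRect((q[:,:2]*1000).astype(np.float32)); print('bar',len(q),r,np.median(q[:,2]))
q=W[b&(W[...,2]>.010)&(W[...,2]<.022)]; print('plate',len(q),cv2.minAreaRect((q[:,:2]*1000).astype(np.float32)),np.median(q[:,2]))
plan((.434,.123,.17,168.3))
# tub from top now
p,d,c=cap('top'); W=cloud(d,c); hs=cv2.cvtColor(p,cv2.COLOR_RGB2HSV)
k=(hs[...,0]>100)&(hs[...,0]<130)&(hs[...,1]>110)&(W[...,2]>.103)&(W[...,2]<.116)&(W[...,0]>.54)&(W[...,1]<.5)
q=W[k]; t=np.radians(84.5); u=np.array([np.cos(t),np.sin(t)]); v=np.array([-u[1],u[0]])
s=q[:,:2]@u; w=q[:,:2]@v; print('rim u',np.percentile(s,[0,1,99,100]),'v',np.percentile(w,[0,1,99,100]))
```

```text
bar 1004 ((433.6038818359375, 123.05503845214844), (64.75729370117188, 17.75518798828125), 77.89496612548828) 0.04601661161492984
plate 17237 ((452.20599365234375, 131.78848266601562), (180.64639282226562, 193.4408416748047), 78.17610168457031) 0.016410256202552986
t 32.6 tcp [0.4375 0.1239 0.1743] yang 168.2 grip 0.0498 gf 0 F [0.4 0.5 0.3] j [ 0.28  0.18 -0.22  1.16  0.   -1.09]
(0.434, 0.123, 0.17, 168.3) d [0.16 0.32 0.43] w [-0.002  0.001 -0.002]
rim u [0.22397143 0.22417612 0.42634538 0.42715317] v [-0.68196131 -0.6817063  -0.53170185 -0.52923826]
```

Run:
```python
from h import *
o=monitor.get_obs(); c=viewer.get_calibration('wrist'); Twc=np.linalg.inv(np.array(c['view']))
Twt=np.eye(4); Twt[:3,:3]=R.from_quat(o['tool_rot']).as_matrix(); Twt[:3,3]=o['eef_pos']
X=np.linalg.inv(Twt)@Twc
r=R.from_euler('z',0); a=np.radians(175.6); y=np.array([np.cos(a),np.sin(a),0]); z=np.array([0,0,-1.]); 
for tcp in ([.6331,.2718,.2451],[.6324,.2714,.2431]):
    T=np.eye(4); T[:3,:3]=np.stack([np.cross(y,z),y,z],1); T[:3,3]=tcp; C=T@X
    p=cv2.imread('pics/w8.png'); hs=cv2.cvtColor(p,cv2.COLOR_BGR2HSV)
    m=((hs[...,0]>100)&(hs[...,0]<130)&(hs[...,1]>110)).astype(np.uint8); m[:,336:]=0
    f=192/np.tan(np.radians(c['fovy'])/2); vv,uu=np.nonzero(m)
    d=np.stack([(uu-c['cx'])/f,-(vv-c['cy'])/f,-np.ones(len(uu))],-1)@C[:3,:3].T
    P=C[:3,3]+d*((.110-C[2,3])/d[:,2])[:,None]
    t=np.radians(84.6); u=np.array([np.cos(t),np.sin(t)]); v=np.array([-u[1],u[0]]); s=P[:,:2]@u; w=P[:,:2]@v
    k=np.ones(len(s),bool)
    ctr=np.array([.632,.2387]); su,sv=s-ctr@u,w-ctr@v
    k1=abs(sv)<.06; k2=abs(su)<.06
    print('cam',C[:3,3].round(3),'front edge u',np.percentile(su[k1],[.2,1]),'v edges',np.percentile(sv[k2],[.2,1,99,99.8]))
    for lo in (-.055,.04):
        kk=abs(su-lo)<.015; print('   v at u',lo,np.percentile(sv[kk],[.5,99.5]))
    for lo in (-.05,.05):
        kk=(abs(sv-lo)<.015); print('   u at v',lo,np.percentile(su[kk],[.5,99.5]))
```

```text
cam [0.628 0.194 0.388] front edge u [-0.07173123 -0.07099173] v edges [-0.2119189  -0.07457584  0.0739285   0.07509484]
   v at u -0.055 [-0.07477047  0.07510106]
   v at u 0.04 [-0.0758015   0.07397521]
   u at v -0.05 [-0.0711448   0.07737602]
   u at v 0.05 [-0.07126411  0.0779377 ]
cam [0.627 0.193 0.386] front edge u [-0.07200201 -0.07126087] v edges [-0.20967788 -0.07338035  0.07403547  0.0752061 ]
   v at u -0.055 [-0.07354352  0.07522055]
   v at u 0.04 [-0.07460306  0.07415212]
   u at v -0.05 [-0.07142024  0.07602854]
   u at v 0.05 [-0.07155471  0.07660524]
```

>>> arm_command:
  increments:
    - {"dx": 0.16,"dy": 0.36,"dz": 4,"wx": 0,"wy": 0,"wz": 0.005,"grip": 5}
    - {"dx": 0.16,"dy": 0.36,"dz": 8,"wx": 0,"wy": 0,"wz": 0.005,"grip": 5}
    - {"dx": 0.16,"dy": 0.36,"dz": 12,"wx": 0,"wy": 0,"wz": 0.005,"grip": 5}
    - {"dx": 0.16,"dy": 0.36,"dz": 14,"wx": 0,"wy": 0,"wz": 0.005,"grip": 5}
    - {"dx": 0.16,"dy": 0.36,"dz": 14.8,"wx": 0,"wy": 0,"wz": 0.005,"grip": 5}
    - {"dx": 0.16,"dy": 0.36,"dz": 14.8,"wx": 0,"wy": 0,"wz": 0.005,"grip": 5}
    - {"dx": 0.16,"dy": 0.36,"dz": 14.8,"wx": 0,"wy": 0,"wz": 0.005,"grip": 5}

```text
clock: 33.4
eef_pos: [0.4332, 0.1228, 0.0266]
tool_rot: [-0.629, 0.778, -0.0, 0.001]
ft_force: [0.9, -0.2, 0.5]
grip_width: 0.0498
grasp_force: 0.0
```

Run:
```python
from h import *
plan((.4336,.1231,.023,167.9))
```

```text
t 33.4 tcp [0.4332 0.1228 0.0266] yang 167.9 grip 0.0498 gf 0 F [ 0.9 -0.2  0.5] j [ 0.28  0.35 -0.44  0.78 -0.   -1.08]
(0.4336, 0.1231, 0.023, 167.9) d [-0.03 -0.03  0.36] w [-0.002  0.001 -0.   ]
```

>>> arm_command:
  increments:
    - {"dx": 0,"dy": 0,"dz": 0.2,"wx": 0,"wy": 0,"wz": 0,"grip": 5}
    - {"dx": 0,"dy": 0,"dz": 0.2,"wx": 0,"wy": 0,"wz": 0,"grip": 1.4}
    - {"dx": 0,"dy": 0,"dz": 0.2,"wx": 0,"wy": 0,"wz": 0,"grip": 1.4}
    - {"dx": 0,"dy": 0,"dz": 0.2,"wx": 0,"wy": 0,"wz": 0,"grip": 1.4}
    - {"dx": 0,"dy": 0,"dz": 0.2,"wx": 0,"wy": 0,"wz": 0,"grip": 1.4}
    - {"dx": 0,"dy": 0,"dz": -3,"wx": 0,"wy": 0,"wz": 0,"grip": 1.4}
    - {"dx": 0,"dy": 0,"dz": -7,"wx": 0,"wy": 0,"wz": 0,"grip": 1.4}
    - {"dx": 0,"dy": 0,"dz": -12,"wx": 0,"wy": 0,"wz": 0,"grip": 1.4}
    - {"dx": 0,"dy": 0,"dz": -17,"wx": 0,"wy": 0,"wz": 0,"grip": 1.4}
    - {"dx": 0,"dy": 0,"dz": -17,"wx": 0,"wy": 0,"wz": 0,"grip": 1.4}

```text
clock: 34.4
eef_pos: [0.4361, 0.1235, 0.2025]
tool_rot: [-0.628, 0.778, -0.003, 0.006]
ft_force: [1.1, 0.4, -2.0]
grip_width: 0.0169
grasp_force: 59.9
```

Run:
```python
from h import *
plan((.632,.240,.19,174.3))
```

```text
t 34.4 tcp [0.4361 0.1235 0.2025] yang 167.9 grip 0.0169 gf 60 F [ 1.1  0.4 -2. ] j [ 0.28  0.15 -0.18  1.22  0.   -1.08]
(0.632, 0.24, 0.19, 174.3) d [-15.5  -16.69   1.56] w [-0.013  0.006 -0.112]
```

>>> arm_command:
  increments:
    - {"dx": -2,"dy": -2.2,"dz": 0,"wx": 0,"wy": 0,"wz": 0,"grip": 1.4}
    - {"dx": -5,"dy": -5.4,"dz": 0,"wx": 0,"wy": 0,"wz": -0.05,"grip": 1.4}
    - {"dx": -8,"dy": -8.6,"dz": 0,"wx": 0,"wy": 0,"wz": -0.08,"grip": 1.4}
    - {"dx": -11,"dy": -11.8,"dz": 0.5,"wx": 0,"wy": 0,"wz": -0.11,"grip": 1.4}
    - {"dx": -14,"dy": -15,"dz": 1.5,"wx": 0,"wy": 0,"wz": -0.11,"grip": 1.4}
    - {"dx": -15.5,"dy": -16.7,"dz": 1.5,"wx": 0,"wy": 0,"wz": -0.11,"grip": 1.4}
    - {"dx": -15.5,"dy": -16.7,"dz": 1.5,"wx": 0,"wy": 0,"wz": -0.11,"grip": 1.4}
    - {"dx": -15.5,"dy": -16.7,"dz": 1.5,"wx": 0,"wy": 0,"wz": -0.11,"grip": 1.4}

```text
clock: 35.2
eef_pos: [0.6268, 0.2385, 0.1784]
tool_rot: [-0.67, 0.742, 0.001, -0.002]
ft_force: [0.5, 0.2, -1.1]
grip_width: 0.017
grasp_force: 59.7
```

Run:
```python
from h import *
plan((.632,.240,.14,174.3))
```

```text
t 35.2 tcp [0.6268 0.2385 0.1784] yang 174.2 grip 0.0170 gf 60 F [ 0.5  0.2 -1.1] j [ 0.36  0.62  0.44  1.4  -0.   -1.11]
(0.632, 0.24, 0.14, 174.3) d [-0.21 -0.51  3.84] w [ 0.003 -0.002 -0.002]
```

>>> arm_command:
  increments:
    - {"dx": -0.2,"dy": -0.5,"dz": 1.5,"wx": 0,"wy": 0,"wz": 0,"grip": 1.4}
    - {"dx": -0.2,"dy": -0.5,"dz": 3,"wx": 0,"wy": 0,"wz": 0,"grip": 1.4}
    - {"dx": -0.2,"dy": -0.5,"dz": 3.5,"wx": 0,"wy": 0,"wz": 0,"grip": 1.4}
    - {"dx": -0.2,"dy": -0.5,"dz": 3.5,"wx": 0,"wy": 0,"wz": 0,"grip": 1.4}
    - {"dx": -0.2,"dy": -0.5,"dz": 3.5,"wx": 0,"wy": 0,"wz": 0,"grip": 1.4}

```text
clock: 35.7
eef_pos: [0.6327, 0.24, 0.1461]
tool_rot: [-0.67, 0.742, -0.0, 0.0]
ft_force: [0.2, -0.1, -0.9]
grip_width: 0.0169
grasp_force: 59.7
```

Run:
```python
from h import *
plan((.632,.240,.134,174.3),(.632,.240,.128,174.3))
p,d,c=cap('wrist'); save(p,'w10')
p,d,c=cap('top'); p2,_,_=cap('scene'); save(np.hstack([cv2.resize(p[120:220,150:260],None,fx=3.6,fy=3.6),cv2.resize(p2[125:225,185:295],None,fx=3.6,fy=3.6)]),'s7')
```

```text
t 35.7 tcp [0.6327 0.24   0.1461] yang 174.2 grip 0.0169 gf 60 F [ 0.2 -0.1 -0.9] j [ 0.36  0.64  0.4   1.33  0.   -1.11]
(0.632, 0.24, 0.134, 174.3) d [0.01 0.07 1.21] w [-0.     0.    -0.002]
(0.632, 0.24, 0.128, 174.3) d [0.01 0.07 1.81] w [-0.     0.    -0.002]
```

View pics/s7.png

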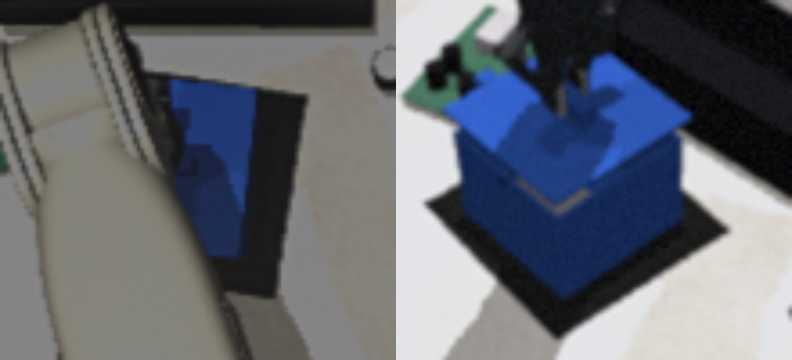

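The lid is squarely above the tub. Lowering with force checks.

>>> arm_command:
  increments:
    - {"dx": 0,"dy": 0.05,"dz": 0.5,"wx": 0,"wy": 0,"wz": 0,"grip": 1.4}
    - {"dx": 0,"dy": 0.05,"dz": 0.9,"wx": 0,"wy": 0,"wz": 0,"grip": 1.4}
    - {"dx": 0,"dy": 0.05,"dz": 1.2,"wx": 0,"wy": 0,"wz": 0,"grip": 1.4}
    - {"dx": 0,"dy": 0.05,"dz": 1.2,"wx": 0,"wy": 0,"wz": 0,"grip": 1.4}

```text
clock: 36.25
eef_pos: [0.6317, 0.2401, 0.1325]
tool_rot: [-0.67, 0.742, 0.0, -0.001]
ft_force: [-0.5, -0.3, -1.7]
grip_width: 0.0169
grasp_force: 59.7
```

>>> arm_command:
  increments:
    - {"dx": 0,"dy": 0,"dz": 0.2,"wx": 0,"wy": 0,"wz": 0,"grip": 1.4}
    - {"dx": 0,"dy": 0,"dz": 0.4,"wx": 0,"wy": 0,"wz": 0,"grip": 1.4}
    - {"dx": 0,"dy": 0,"dz": 0.4,"wx": 0,"wy": 0,"wz": 0,"grip": 1.4}

```text
clock: 36.55
eef_pos: [0.6325, 0.2405, 0.1301]
tool_rot: [-0.67, 0.742, -0.0, 0.0]
ft_force: [-1.6, 0.4, 1.3]
grip_width: 0.0169
grasp_force: 60.0
```

>>> arm_command:
  increments:
    - {"dx": 0,"dy": 0,"dz": 0.3,"wx": 0,"wy": 0,"wz": 0,"grip": 1.4}
    - {"dx": 0,"dy": 0,"dz": 0.6,"wx": 0,"wy": 0,"wz": 0,"grip": 1.4}
    - {"dx": 0,"dy": 0,"dz": 0.8,"wx": 0,"wy": 0,"wz": 0,"grip": 1.4}
    - {"dx": 0,"dy": 0,"dz": 0.8,"wx": 0,"wy": 0,"wz": 0,"grip": 1.4}

```text
clock: 36.95
eef_pos: [0.6327, 0.2406, 0.1245]
tool_rot: [-0.67, 0.742, -0.0, 0.002]
ft_force: [-3.5, -0.3, 13.3]
grip_width: 0.017
grasp_force: 61.6
```

>>> arm_command:
  increments:
    - {"dx": 0,"dy": 0,"dz": 0.15,"wx": 0,"wy": 0,"wz": 0,"grip": 1.4}
    - {"dx": 0,"dy": 0,"dz": 0.3,"wx": 0,"wy": 0,"wz": 0,"grip": 1.4}
    - {"dx": 0,"dy": 0,"dz": 0.3,"wx": 0,"wy": 0,"wz": 0,"grip": 1.4}

```text
clock: 37.25
eef_pos: [0.6327, 0.2407, 0.1245]
tool_rot: [-0.67, 0.742, -0.001, 0.002]
ft_force: [-8.4, -1.8, 23.2]
grip_width: 0.0171
grasp_force: 63.2
```

>>> arm_command:
  increments:
    - {"dx": 0,"dy": 0,"dz": -0.3,"wx": 0,"wy": 0,"wz": 0,"grip": 3.5}
    - {"dx": 0,"dy": 0,"dz": -0.3,"wx": 0,"wy": 0,"wz": 0,"grip": 3.5}
    - {"dx": 0,"dy": 0,"dz": -0.3,"wx": 0,"wy": 0,"wz": 0,"grip": 3.5}
    - {"dx": 0,"dy": 0,"dz": -5,"wx": 0,"wy": 0,"wz": 0,"grip": 3.5}
    - {"dx": 0,"dy": 0,"dz": -10,"wx": 0,"wy": 0,"wz": 0,"grip": 3.5}
    - {"dx": 8,"dy": 5,"dz": -15,"wx": 0,"wy": 0,"wz": 0,"grip": 3.5}
    - {"dx": 12,"dy": 9,"dz": -17,"wx": 0,"wy": 0,"wz": 0,"grip": 3.5}
    - {"dx": 15,"dy": 13,"dz": -17,"wx": 0,"wy": 0,"wz": 0,"grip": 3.5}
    - {"dx": 18,"dy": 17,"dz": -17,"wx": 0,"wy": 0,"wz": 0,"grip": 3.5}
    - {"dx": 22,"dy": 21,"dz": -17,"wx": 0,"wy": 0,"wz": 0,"grip": 3.5}

```text
clock: 38.25
eef_pos: [0.4536, 0.0826, 0.2836]
tool_rot: [-0.67, 0.742, -0.0, -0.0]
ft_force: [-0.5, -0.9, 1.3]
grip_width: 0.0349
grasp_force: 0.0
```

>>> arm_command:
  increments:
    - {"dx": 5,"dy": 5,"dz": 0,"wx": 0,"wy": 0,"wz": 0,"grip": 3.5}
    - {"dx": 10,"dy": 5,"dz": 0,"wx": 0,"wy": 0,"wz": 0,"grip": 3.5}
    - {"dx": 15,"dy": 5,"dz": 0,"wx": 0,"wy": 0,"wz": 0,"grip": 3.5}
    - {"dx": 20,"dy": 5,"dz": 0,"wx": 0,"wy": 0,"wz": 0,"grip": 3.5}
    - {"dx": 20,"dy": 5,"dz": 0,"wx": 0,"wy": 0,"wz": 0,"grip": 3.5}

```text
clock: 38.75
eef_pos: [0.3838, -0.1138, 0.2834]
tool_rot: [-0.668, 0.744, -0.0, -0.001]
ft_force: [0.4, 0.4, -0.2]
grip_width: 0.0351
grasp_force: 0.0
```

Run:
```python
from h import *
plan()
for n in ('top','scene'):
    p,d,c=cap(n); W=cloud(d,c); hs=cv2.cvtColor(p,cv2.COLOR_RGB2HSV)
    k=(hs[...,0]>100)&(hs[...,0]<130)&(hs[...,1]>110)&(W[...,0]>.53)&(W[...,0]<.74)&(W[...,1]>.14)&(W[...,1]<.335)&(W[...,2]>.108)&(W[...,2]<.130)
    q=W[k]; A=np.c_[q[:,:2]-q[:,:2].mean(0),np.ones(len(q))]; s=np.linalg.lstsq(A,q[:,2],rcond=None)[0]
    print(n,len(q),'slope deg',np.degrees(s[:2]).round(2),'z',s[2].round(4),cv2.minAreaRect((q[:,:2]*1000).astype(np.float32)))
    print('  bench z',np.nanmedian(W[(abs(W[...,0]-.35)<.05)&(abs(W[...,1]-.25)<.05)][:,2]))
    if n=='top': pt=p
save(np.hstack([cv2.resize(pt[100:270,120:400],(520,316)),cv2.resize(p[125:225,200:285],(268,316))]),'s8')
```

```text
t 38.8 tcp [ 0.3838 -0.1138  0.2834] yang 173.9 grip 0.0351 gf 0 F [ 0.4  0.4 -0.2] j [-0.29  0.02 -0.11  1.43 -0.   -1.75]
top 2102 slope deg [-0.05 -0.1 ] z 0.1174 ((633.0232543945312, 239.86572265625), (160.61614990234375, 160.6788787841797), 84.74958038330078)
  bench z 0.0013674564408509005
scene 1061 slope deg [ 0.33 -0.08] z 0.1178 ((625.0548706054688, 242.03805541992188), (163.78018188476562, 145.32154846191406), 83.40074920654297)
  bench z 0.0014120024805958087
```

View pics/s8.png

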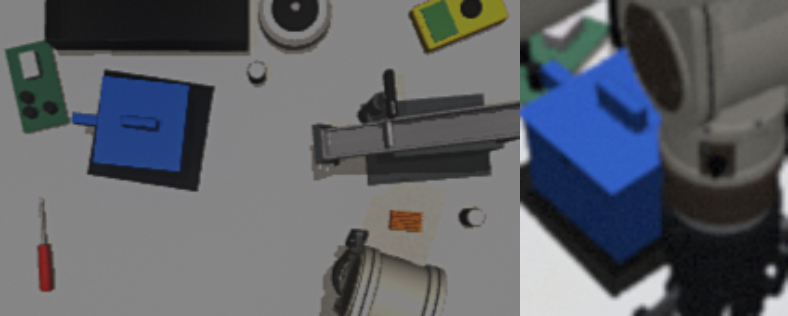

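The lid plate's top is at 116 mm above the bench and level, so it is seated (unclicked it would be at 123 mm). The handle is square to the chute and the chute is empty. Only the decoys, the capacitors and the screwdriver remain, all in place. Handing in.

```bash
python3 -c "
from h import *
print(job.job_done())"
```

```text
the job is handed in; nothing more can be done
None
```

The job is handed in: all four heat sinks are in the tub, the tub is on the mat with its lid clicked home and level, the shut-off is off again, and the capacitors and screwdriver were not touched; the verdict was not shown.

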